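# Linish cast pads on a locked-on belt sander

### The arm

A 6-joint arm with a two-finger parallel gripper is mounted at the origin on the work surface. World frame = base frame: x ahead of the robot, y to its left, z up, the work surface at z = 0. Lengths are in mm, angles in rad, forces in N, time in s.
With the tool pointing down it reaches from about 350 to 975 mm from the base axis. Payload 7.1 kg.
Tool frame: the origin (TCP) lies at the very end of the fingers, on their centre line; the grasp point (between the pads) lies tcp_to_grasp behind it (tcp_to_grasp is the distance from the TCP to the grasp point, in mm); z points along the fingers, x is the direction in which the jaws open and shut, and the axes are right-handed (so a half turn about z gives the same grasp; the last joint's range is limited). The gripper opens to 88 mm and grips with 3 to 60 N. Pads are 20 mm wide; open, the fingers measure 115 mm over their backs; the gripper's body (75 mm by 178 mm) begins 61 mm behind the grasp point.
Start: joints at [-1.287, 0.423, 1.63, -0, 1.089, -0.019], TCP at [186.389, -596.543, 222.675] pointing down, gripper open.
Joint ranges: [-3, 3], [-0.9, 2.11], [0.09, 2.58], [-1.31, 4.45], [0.11, 2.69], [-2.54, 2.54]. Speed limits (rad/s): [2.39, 2.39, 3.01, 3.14, 3.14, 3.14].

### API

Orientations are given as a rotation vector (axis times angle).
In Python, from workcell import get_obs, get_image, close_job, recognise, mark_of, tcp_to_grasp gives the robot as it stands. The module is installed in compiled form; this text tells all that it offers.
- The arm moves only by the tool move_arm, never from a script. Its argument "motion" is a list of rows, each a list of 7 numbers: the shift along the world's x, y, z in mm, then the turn, a rotation vector about the world's x, y, z in rad, then the finger opening in mm, from 0 to 87.8. A call has 1 to 5 rows; each row is the pose to reach, as a shift and turn from the pose commanded when the call began; what a row does not reach only later rows make up. A row lasts 1/12 s, in which the tool goes at most 41.7 mm and 7.16 degrees, less where a joint would pass 70% of its speed; a pose out of reach is approached as far as the arm can. A call with a gripper value outside its range is refused whole. The fingers move at their own pace and stop on an object; the grip force is fixed at half the most. Time passes only in rows, so rows that repeat a pose let the fingers close. It gives the time, the measured TCP pose, the force and the opening at its end, in the units of the state.
- get_obs(): the state, without advancing time (a new reading comes with each control period).
- get_image(name): name is "side" or "top"; returns a dict with "color" (384x512x3 uint8, red, green, blue), "mtx" (3x3 intrinsics, pixels), "camera_from_world" (4x4, takes a point from world to camera coordinates). Camera axes: x right, y up, looking along -z (the intrinsics and any distortion apply to the point x, -y, -z); pixel columns grow to the right and rows downward; lengths in mm; the calibration is good to about 2 mm. A picture is of the moment at which its call begins. There is no depth.
- close_job(): hands the job in, once; it reports no verdict.
Trained networks look in a picture, given as the dict that the camera call returned (one of the last four; its "shot" number tells which), for a name from the list of things; names that differ only in an ending like _2 or _b are one class to them, and where a whole thing is asked for, a point or a joint stands for the part that bears it (a point fixed in the world has none). Each returns a list of dicts, best first, with "p" (0 to 1); they miss things now and then, are a little off and sometimes report something else, mostly with a low value. They report only what shows in the picture. A call takes as long as a camera call. They do not tell look-alikes from the thing itself.
- recognise(picture, label): "bbox" ([centre column, centre row, width, height] in pixels, round what is visible of it).
- mark_of(picture, label): "location" ([row, column] in pixels: a listed point, or the origin of a listed thing).
The state is a dict: "t": time; "qpos": joint angles; "qvel": joint speeds; "joint_torque": joint torques, N m; "ee_pos": TCP position; "orientation": TCP orientation; "ft_force": force on the tool from outside, world axes, zero at the start; "moment": the same for the moment, N m; "width": finger opening in mm.
Only numpy, scipy, OpenCV 4.12 (cv2) and the standard library are available. Lean on these libraries where they do the work, as an engineer would, in place of code of your own. Each camera call takes 0.05 s, during which the arm holds its last target. There are 200 camera calls.

### The job

Switch on the clamped belt sander: squeeze its trigger right home, press the red lock-on button and ease the trigger off so that it stays on by itself. Then, pad by pad and palest first (milky white, amber, black; use those that are there) so that dark dust does not mark the pale ones, hold one long side lightly and flat against the belt for three seconds, turn the pad a quarter and do one end likewise; the finished pads go into the aluminium tray, all lying flat on its floor. Then switch the sander off by squeezing its trigger once more and letting go; keep the gripper off the belt and leave the bottle, cup and tape where they are.

Things in the scene. Friction and masses are not known exactly. Their poses are not given: they have to be found in the camera images.
- sander: orange belt sander lying on its side, clamped to the bench; fixed. Origin on the bench; x along the belt to the nose, y from belt to handle, z up. Housing x -60 to 110, y -5 to 85 mm, 88 mm high; two clamps on it to 120 mm high at y 32 to 108. Black rear handle x -220 to -60, y 30 to 80, z 32 to 70 mm, bench free beside and under it: trigger on its -y side, red lock-on button on top
- belt: brown sanding belt, an upright band 236 mm long and 76 mm high, from 10 to 86 mm above the bench. Origin at the centre of its working face; x along the belt, y into the sander: work is pressed against it in the +y direction. It does not move along (not animated); its cushioned platen gives up to 6 mm at 2 N per mm, then is hard. Above 40 N it would jam
- trigger (a joint): trigger travel, m: 0 out, 0.011 right home (sliding along +y of the sander, 4 N at the start to 9 N at the end). Springs out when let go, unless locked: locked on it rests at about 0.007
- trigger_face (a point): middle of the trigger's finger face (moves with it), at x -135 mm of the sander: grey, 38 mm long (along x), 30 mm wide (z 36 to 66 mm), out 13 mm proud of the handle; it is pushed in along +y of the sander
- lock_button (a joint): lock-on button travel, m: 0 out, 0.0065 fully down (1 N, straight down). It goes down more than about 3 mm only while the trigger is within about 2 mm of home, and springs up unless the eased trigger holds it. Squeezing the locked trigger home again frees it
- lock_button_top (a point): middle of the top of the red lock-on button (moves with it): 20 mm diameter, 9 mm proud of the handle, 45 mm from the trigger's face along y when both are out, at the same place along x. With the gripper tilted 25 to 45 degrees and some 30 mm open, the lower finger can push the trigger while the higher one presses the button
- pad_natural: cast polyurethane pad, natural (milky white), 0.28 kg: slab 100 mm long (its x) by 64 mm wide (its y) by 30 mm high, with a central square boss 36 x 36 mm on top (from 30 to 64 mm height) to grip it by, fingers above the slab. Origin at the centre of the underside, z up. May be absent in a run (no pose given)
- pad_amber: cast polyurethane pad, amber, 0.28 kg: slab 100 mm long (its x) by 64 mm wide (its y) by 30 mm high, with a central square boss 36 x 36 mm on top (from 30 to 64 mm height) to grip it by, fingers above the slab. Origin at the centre of the underside, z up. May be absent in a run (no pose given)
- pad_black: cast polyurethane pad, black, 0.28 kg: slab 100 mm long (its x) by 64 mm wide (its y) by 30 mm high, with a central square boss 36 x 36 mm on top (from 30 to 64 mm height) to grip it by, fingers above the slab. Origin at the centre of the underside, z up. May be absent in a run (no pose given)
- tray: shallow aluminium tray, 170 mm (its x) by 280 mm (its y), walls 4 mm thick and 22 mm high, floor 4 mm thick. Origin at the centre of its underside on the bench. Heavy, does not slide
- water_bottle: clear bottle with red cap, 62 mm diameter, 190 mm tall, origin at its foot; leave alone
- mixing_cup: white plastic cup, 76 mm diameter, 95 mm tall, origin at its foot; leave alone
- tape_roll: roll of paper tape lying flat, 90 mm diameter, 25 mm high; leave alone
Mind the look-alikes: they are no part of the job. What is shaped like the pad_natural but green or turquoise is not meant. Several things look just like the pad_black: the one meant starts farthest from the robot's base.

How it is judged (in metres and radians):
On the way, in this order (a step that is already met when the one before it is completed fails the run):
1. the sander is locked on: trigger in, lock-on button down, with nothing touching the sander (value of joint trigger above 0.0055 m and value of joint lock_button above 0.004 m and contact force between each of the arm, the fingers and sander below 0.3 N), for 0.3 s.
2. a long side of the natural (milky white) pad is held flat against the running belt (contact force between pad_natural and belt above 1.5 N and angle between the x axis of pad_natural and the x axis of belt, either way round below 0.12 rad and angle between pad_natural's own z axis and vertical below 0.12 rad), for 2 s.
3. an end of the natural (milky white) pad is held flat against the running belt (contact force between pad_natural and belt above 1.5 N and angle between the y axis of pad_natural and the x axis of belt, either way round below 0.12 rad and angle between pad_natural's own z axis and vertical below 0.12 rad), for 2 s.
4. a long side of the amber pad is held flat against the running belt (contact force between pad_amber and belt above 1.5 N and angle between the x axis of pad_amber and the x axis of belt, either way round below 0.12 rad and angle between pad_amber's own z axis and vertical below 0.12 rad), for 2 s.
5. an end of the amber pad is held flat against the running belt (contact force between pad_amber and belt above 1.5 N and angle between the y axis of pad_amber and the x axis of belt, either way round below 0.12 rad and angle between pad_amber's own z axis and vertical below 0.12 rad), for 2 s.
6. a long side of the black pad is held flat against the running belt (contact force between pad_black and belt above 1.5 N and angle between the x axis of pad_black and the x axis of belt, either way round below 0.12 rad and angle between pad_black's own z axis and vertical below 0.12 rad), for 2 s.
7. an end of the black pad is held flat against the running belt (contact force between pad_black and belt above 1.5 N and angle between the y axis of pad_black and the x axis of belt, either way round below 0.12 rad and angle between pad_black's own z axis and vertical below 0.12 rad), for 2 s.
8. the sander is switched off: trigger and lock-on button both fully out (value of joint each of trigger, lock_button below 0.002 m), for 0.2 s.
At the end, for the whole second after the job is handed in: trigger and lock-on button both out (under 2 mm); every pad present lies flat (within 0.08 rad) on the tray's floor, its centre at least 10 mm inside the tray's outer edges, at rest (all of step 8 and x of pad_natural in the frame of tray between -0.075 and 0.075 m and y of pad_natural in the frame of tray between -0.125 and 0.125 m and z of each of pad_natural, pad_amber, pad_black in the frame of tray below 0.012 m and angle between each of pad_natural, pad_amber, pad_black's own z axis and vertical below 0.08 rad and linear speed of each of pad_natural, pad_amber, pad_black below 0.02 m/s and x of pad_amber in the frame of tray between -0.075 and 0.075 m and y of pad_amber in the frame of tray between -0.125 and 0.125 m and x of pad_black in the frame of tray between -0.075 and 0.075 m and y of pad_black in the frame of tray between -0.125 and 0.125 m); the robot touches nothing.
It fails at once if a pad is pressed against the belt while the sander is not on (value of joint trigger below 0.005 m and contact force between any of pad_natural, pad_amber, pad_black and belt above 3 N).
It fails at once if the gripper touches the sanding belt (contact force between any of the fingers, the arm and belt above 1 N).
It fails at once if a pad is jammed against the belt with more than 40 N (contact force between any of pad_natural, pad_amber, pad_black and belt above 40 N).
It fails at once if the water bottle, mixing cup or tape roll is moved more than 4 cm (distance of any of water_bottle, mixing_cup, tape_roll from where it was at the start of the episode above 0.04 m).
Of pad_natural, pad_amber, pad_black only 2 to 3 are there at a start; the rules pass over those that are not, and their reading is None.
At some moment in a run one of pad_natural, pad_amber, pad_black may be knocked a few centimetres aside while the robot is not near it.
Once in a run the grip may slacken for a moment while it holds something.
It also fails if it takes over 210 s, if anything falls off the work surface, if the arm or the gripper's body presses on something with over 40 N, if the wrist force passes 120 N, or if a joint passes its speed limit or range.

## Working session

There is one attempt and no reset: what is moved stays moved. The work goes in short steps, Python scripts to look and compute and a tool call to move; the robot and the scene stay as the last step left them, time stands still between calls to the robot, and variables do not carry over. Pictures are saved under pics/ and viewed, about 12 in all and at most 16, crops included, and the job is handed in when it is done.

Besides the shell and the picture viewer there is one more tool, called after "Request:" by a JSON object that holds its "name" and its "arguments", one argument or row to a line. move_arm: Moves the arm, as the interface text tells. Its arguments: {"type":"object","properties":{"motion":{"type":"array"}},"required":["motion"]}

```bash
mkdir -p pics; cat > h.py <<'E'
import numpy as np, cv2
from workcell import *
def ray(im,px):
    K=np.array(im["mtx"]);T=np.array(im["camera_from_world"])
    u,v=px; d=np.linalg.inv(K)@[u,v,1]; d=np.array([d[0],-d[1],-d[2]])
    R=T[:3,:3]; return -R.T@T[:3,3], R.T@d
def onz(im,px,z):
    c,d=ray(im,px); return c+d*(z-c[2])/d[2]
def proj(im,P):
    P=np.atleast_2d(P).astype(float);T=np.array(im["camera_from_world"]);K=np.array(im["mtx"])
    q=P@T[:3,:3].T+T[:3,3]; q=q*[1,-1,-1]; q=q@K.T; return q[:,:2]/q[:,2:]
def save(im,name,s=1.5,crop=None):
    a=im["color"][:,:,::-1]
    if crop: x0,y0,x1,y1=crop; a=a[y0:y1,x0:x1]
    cv2.imwrite("pics/"+name,cv2.resize(a,None,fx=s,fy=s,interpolation=cv2.INTER_CUBIC))
E
python3 - <<'E'
from h import *
print(get_obs(),tcp_to_grasp)
for n in("side","top"):
    im=get_image(n); save(im,n+"0.png"); print(n,im.keys(),im["mtx"],np.round(ray(im,(256,192))[0]),np.round(ray(im,(256,192))[1],2))
    for l in "sander belt trigger_face lock_button_top pad_natural pad_amber pad_black tray water_bottle mixing_cup tape_roll".split():
        r=[(round(d["p"],2),np.round(d["location"][::-1]).astype(int).tolist()) for d in mark_of(im,l)]
        P=[(np.round(onz(im,d["location"][::-1],0)[:2])).astype(int).tolist() for d in mark_of(im,l)[:5]]
        print(l,r,P)
E
```

```text
{'t': 0.0, 'qpos': array([-1.28700783e+00,  4.23780297e-01,  1.63066990e+00, -1.76055469e-05,
        1.08858259e+00, -1.90458773e-02]), 'qvel': array([-4.83513725e-04,  4.92980238e-05, -1.65915470e-03, -8.45300298e-04,
       -5.38495241e-04,  9.21900545e-05]), 'joint_torque': array([ 6.25646207e-04, -5.44625151e+01, -2.73663443e+01,  6.43503922e-02,
        2.29209708e-02, -1.01604512e-04]), 'ee_pos': array([ 186.23401514, -596.04639768,  221.94738579]), 'orientation': array([-2.53041716e+00,  1.86042220e+00,  1.81110169e-03]), 'ft_force': array([ 0.21351861, -1.15159898, -0.2385846 ]), 'moment': array([-0.05130859, -0.02208109, -0.00388023]), 'width': 87.29537956731504} 18.700000000000003
side dict_keys(['color', 'mtx', 'camera_from_world', 'shot']) [[411.75001467   0.         250.53478953]
 [  0.         411.75001467 198.8495476 ]
 [  0.           0.           1.        ]] [-129.  871.  864.] [ 0.49 -0.67 -0.56]
sander [] []
belt [(0.74, [198, 213])] [[712, 70]]
trigger_face [(0.55, [222, 256])] [[504, 183]]
lock_button_top [(0.59, [212, 255])] [[533, 199]]
pad_natural [(0.84, [2
[... 703 characters left out ...]
, 197], [721, -290]]
belt [(0.91, [195, 163])] [[658, 140]]
trigger_face [(0.61, [180, 175]), (0.44, [163, 212])] [[619, 187], [500, 235]]
lock_button_top [(0.62, [362, 206]), (0.41, [150, 216])] [[521, -378], [490, 273]]
pad_natural [(0.97, [318, 282]), (0.82, [269, 189]), (0.75, [278, 241])] [[294, -237], [574, -93], [413, -117]]
pad_amber [] []
pad_black [(0.68, [274, 153]), (0.65, [389, 269]), (0.27, [164, 217])] [[691, -107], [331, -450], [485, 231]]
tray [(0.85, [361, 206])] [[521, -376]]
water_bottle [(0.57, [112, 227])] [[456, 388]]
mixing_cup [(0.96, [333, 140]), (0.6, [197, 163]), (0.55, [162, 218])] [[733, -298], [658, 135], [485, 235]]
tape_roll [(0.88, [281, 125])] [[784, -131]]
```

View pics/side0.png

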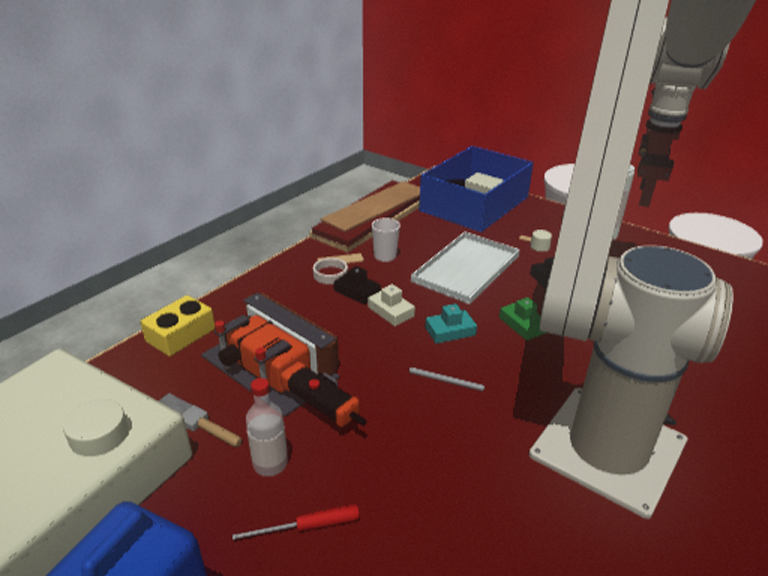

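View pics/top0.png

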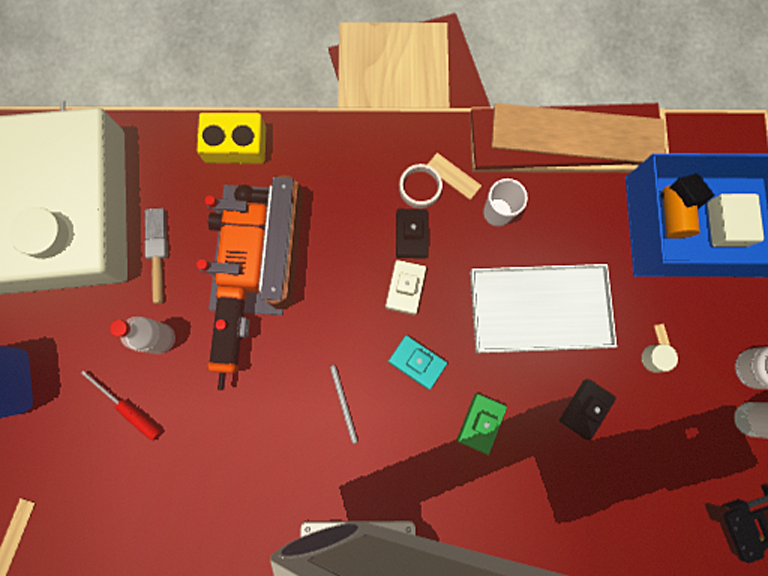

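Natural pad candidates (top, native px): white (270,190), turquoise (278,241), green (322,282). Black candidates: (274,155) and (391,272). By the description I choose white (270,190) and the far black (274,155). No amber pad shows, only an orange thing in the blue box. Next is a close crop to check this.

```bash
python3 - <<'E'
from h import *
im=get_image("top"); save(im,"topc.png",4.4,(125,105,300,240))
s=get_image("side")
for n,i in(("top",im),("side",s)):
    a=i["color"].astype(int); r,g,b=a[...,0],a[...,1],a[...,2]
    m=((r>170)&(g<60)&(b<70)).astype(np.uint8)
    k,_,st,c=cv2.connectedComponentsWithStats(m)
    print(n,[(np.round(c[j],1).tolist(),int(st[j,4])) for j in range(1,k) if st[j,4]>6])
    h=cv2.cvtColor(i["color"],cv2.COLOR_RGB2HSV)
    m=((h[...,1]<70)&(h[...,2]>130)).astype(np.uint8)
    k,_,st,c=cv2.connectedComponentsWithStats(m)
    print(n,"white",[(np.round(c[j],1).tolist(),int(st[j,4])) for j in range(1,k) if 80<st[j,4]<6000])
E
```

```text
top [([139.3, 132.9], 35), ([133.8, 175.6], 37), ([77.8, 218.2], 97), ([146.4, 215.5], 28), ([90.3, 280.2], 223)]
top white [([280.1, 123.0], 235), ([336.4, 133.7], 621), ([176.6, 159.0], 131), ([492.6, 144.5], 917), ([102.6, 155.0], 387), ([270.2, 191.1], 660), ([361.0, 205.3], 5145), ([92.8, 222.9], 302), ([440.0, 238.7], 318), ([503.6, 247.4], 297), ([228.6, 269.1], 177), ([505.0, 285.9], 98), ([210.8, 350.8], 150), ([265.3, 350.8], 91), ([187.1, 379.9], 87)]
side [([216.2, 343.9], 118)]
side white [([391.7, 103.2], 3878), ([412.0, 103.9], 3906), ([213.0, 136.6], 1940), ([322.4, 120.0], 166), ([477.6, 155.0], 1215), ([256.4, 156.8], 319), ([361.1, 159.1], 126), ([310.5, 177.4], 1457), ([446.0, 201.6], 1862), ([219.9, 178.4], 136), ([260.6, 200.7], 277), ([187.2, 217.2], 146), ([297.4, 251.8], 93), ([128.3, 276.4], 107), ([174.4, 278.7], 282), ([409.5, 311.3], 2398), ([174.1, 296.4], 89)]
```

View pics/topc.png

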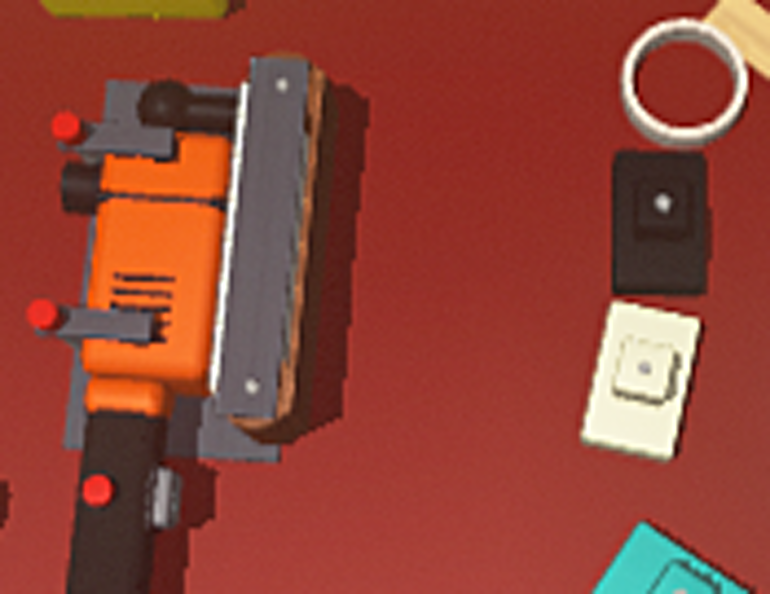

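```bash
python3 - <<'E'
from h import *
im=get_image("top"); s=get_image("side")
c=lambda x,y:(125+x/4.4-.4,105+y/4.4-.4)
print("cam",ray(im,(0,0))[0])
b=onz(im,(146.4,215.5),79);print("button",b)
def tri(p,q):
    c1,d1=ray(im,p);c2,d2=ray(s,q);A=np.c_[d1,-d2];t=np.linalg.lstsq(A,c2-c1,rcond=None)[0]
    return (c1+d1*t[0]+c2+d2*t[1])/2, np.linalg.norm(c1+d1*t[0]-c2-d2*t[1])
a=s["color"].astype(int)
ys,xs=np.mgrid[240:270,195:225]; m=(a[240:270,195:225,0]>130)&(a[240:270,195:225,1]<60); m&=(a[240:270,195:225,0]-a[240:270,195:225,2]>90)
k,l,st,ce=cv2.connectedComponentsWithStats(m.astype(np.uint8)); print([(ce[j]+[195,240],st[j,4]) for j in range(1,k)])
p1,p2=onz(im,c(251,387),90),onz(im,c(282,84),90);d=p2-p1
yaw=np.arctan2(d[1],d[0]);print("yaw",yaw,np.degrees(yaw),"screw dist",np.linalg.norm(d))
R=np.array([[np.cos(yaw),-np.sin(yaw)],[np.sin(yaw),np.cos(yaw)]])
O=b[:2]-R@[-135,62];print("O",O)
loc=lambda P:(np.round(R.T@(P[:2]-O),1))
print("screws",loc(p1),loc(p2))
for q in((327,75),(295,415),(310,70),(275,415)): print("belt top edge",q,loc(onz(im,c(*q),86)),loc(onz(im,c(*q),10)))
print("trigger",loc(onz(im,c(178,498),51)),loc(onz(im,c(178,498),66)))
g=cv2.cvtColor(im["color"],cv2.COLOR_RGB2HSV)
print("white dot",onz(im,c(645,368),64),"black dot",onz(im,c(662,203),64))
for nm,q in(("white",[(615,300),(702,320),(672,460),(582,440)]),("black",[(613,152),(707,154),(706,293),(613,292)])):
    P=np.array([onz(im,c(*t),30)[:2] for t in q]);e=P[0]-P[3]+P[1]-P[2];f=P[0]-P[1]+P[3]-P[2]
    print(nm,P.mean(0),"yaw",np.degrees(np.arctan2(e[1],e[0])),np.degrees(np.arctan2(-f[0],f[1])),np.linalg.norm(e)/2,np.linalg.norm(f)/2)
for nm,r in(("tray",(361,205)),("white",(270,191))):
    m=((g[...,1]<70)&(g[...,2]>130)).astype(np.uint8);k,l,st,ce=cv2.connectedComponentsWithStats(m);j=l[r[1],r[0]]
    box=cv2.boxPoints(cv2.minAreaRect(np.argwhere(l==j)[:,::-1].astype(np.float32)))
    print(nm,box.round(1).tolist(),[onz(im,p,22 if nm=="tray" else 30)[:2].round().tolist() for p in box])
from scipy.spatial.transform import Rotation as Ro
print(Ro.from_rotvec(get_obs()["orientation"]).as_matrix().round(3))
E
```

```text
cam [ 352.34471507  -27.86492752 1119.39642777]
button [480.83896515 262.0018722   79.        ]
[(array([200.        , 241.33333333]), np.int32(3)), (array([195.5, 242.5]), np.int32(2)), (array([201.        , 244.33333333]), np.int32(3)), (array([197.5, 246.5]), np.int32(2)), (array([195., 248.]), np.int32(1)), (array([208.89285714, 254.82142857]), np.int32(28))]
yaw -0.06601475431260954 -3.7823668077055768 screw dist 206.95055613673344
O [611.45496786 191.23139929]
screws [-64.  -33.3] [143.  -33.3]
belt top edge (327, 75) [152.9 -62.1] [182.1 -49.3]
belt top edge (295, 415) [-79.7 -62.8] [-67.6 -50.1]
belt top edge (310, 70) [155.7 -50.4] [185.1 -36.8]
belt top edge (275, 415) [-80.6 -49.9] [-68.6 -36.2]
trigger [-135.   15.] [-136.6   11.5]
white dot [563.8152169  -94.67054744  64.        ] black dot [ 678.0438212  -107.19837975   64.        ]
white [562.61093973 -95.26596189] yaw -12.914479970204255 -12.843390105219829 100.51516080523466 62.24730554492214
black [ 674.58804407 -108.04118537] yaw -0.7826751096429948 -0.7628468620793754 101.08565449971003 65.4025037798608
tray [[313.6000061035156, 178.6999969482422], [408.29998779296875, 175.3000030517578], [410.29998779296875, 231.60000610351562], [315.6000061035156, 235.0]] [[602.0, -228.0], [614.0, -520.0], [441.0, -513.0], [430.0, -229.0]]
white [[256.6000061035156, 204.89999389648438], [263.70001220703125, 172.8000030517578], [283.8999938964844, 177.3000030517578], [276.79998779296875, 209.39999389648438]] [[520.0, -53.0], [618.0, -74.0], [605.0, -136.0], [506.0, -113.0]]
[[ 0.298 -0.954 -0.   ]
 [-0.954 -0.298  0.   ]
 [-0.    -0.    -1.   ]]
```

```bash
cat > go.py <<'E'
import sys
from h import *
from scipy.spatial.transform import Rotation as Ro
O=np.array([611.45,191.23]);yaw=-0.066;R=np.array([[np.cos(yaw),-np.sin(yaw)],[np.sin(yaw),np.cos(yaw)]])
def w(x,y,z): return np.r_[O+R@[x,y],z]
def plan(P,az,tilt=0,cur=None):
    """az deg: azimuth of tool x; tilt deg about sander x"""
    o=get_obs(); c=np.cos(np.radians(az));s=np.sin(np.radians(az))
    M=Ro.from_matrix(np.array([[c,s,0],[s,-c,0],[0,0,-1]]).astype(float))
    M=Ro.from_rotvec(np.radians(tilt)*np.r_[R[:,0],0])*M
    C=Ro.from_rotvec(o["orientation"])
    print("shift",np.round(np.array(P)-o["ee_pos"],1),"turn",np.round((M*C.inv()).as_rotvec(),4),"| t",round(o["t"],2),"pos",o["ee_pos"].round(1),"f",o["ft_force"].round(1),"w",round(o["width"],1),"target",np.round(P,1),"q",o["qpos"].round(2))
E
python3 -c "
from go import *
plan(w(-138,-30,300),86.2); plan(w(-138,-30,110),86.2,35);plan(w(-138,18.4,73.5),86.2,35)"
```

```text
shift [285.4 766.9  77.3] turn [-0.0000e+00 -1.0000e-04  2.7724e+00] | t 2.5 pos [ 186.4 -596.5  222.7] f [-0.6 -1.   0.1] w 87.8 target [471.8 170.4 300. ] q [-1.29  0.42  1.63  0.    1.09 -0.02]
shift [ 285.4  766.9 -112.7] turn [ 0.1008 -0.8461  2.6564] | t 2.5 pos [ 186.4 -596.5  222.7] f [-0.6 -1.   0.1] w 87.8 target [471.8 170.4 110. ] q [-1.29  0.42  1.63  0.    1.09 -0.02]
shift [ 288.6  815.2 -149.2] turn [ 0.1008 -0.8461  2.6564] | t 2.5 pos [ 186.4 -596.5  222.7] f [-0.6 -1.   0.1] w 87.8 target [475.  218.7  73.5] q [-1.29  0.42  1.63  0.    1.09 -0.02]
```

Request:
{"name": "move_arm", "arguments": {
  "motion": [
    [100, 150, 80, 0, 0, 0.55, 40],
    [100, 150, 80, 0, 0, 0.55, 40],
    [100, 150, 80, 0, 0, 0.55, 40],
    [100, 150, 80, 0, 0, 0.55, 40],
    [100, 150, 80, 0, 0, 0.55, 40]
  ]
}}

```text
t: 2.92
ee_pos: [287.5, -444.5, 304.1]
orientation: [2.945, -1.094, 0.002]
ft_force: [0.8, -0.7, -0.1]
width: 57.8
```

Request:
{"name": "move_arm", "arguments": {
  "motion": [
    [90, 155, 0, 0, 0, 0.55, 40],
    [90, 155, 0, 0, 0, 0.55, 40],
    [90, 155, 0, 0, 0, 0.55, 40],
    [90, 155, 0, 0, 0, 0.55, 40],
    [90, 155, 0, 0, 0, 0.55, 40]
  ]
}}

```text
t: 3.33
ee_pos: [377.9, -287.6, 302.9]
orientation: [-3.131, 0.249, -0.001]
ft_force: [0.5, -0.8, -0.2]
width: 39.9
```

Request:
{"name": "move_arm", "arguments": {
  "motion": [
    [50, 155, 0, 0, 0, 0.55, 40],
    [50, 155, 0, 0, 0, 0.55, 40],
    [50, 155, 0, 0, 0, 0.55, 40],
    [50, 155, 0, 0, 0, 0.55, 40],
    [50, 155, 0, 0, 0, 0.55, 40]
  ]
}}

```text
t: 3.75
ee_pos: [427.6, -131.5, 302.9]
orientation: [-3.08, -0.614, -0.002]
ft_force: [-1.3, -0.4, 0.1]
width: 39.8
```

Request:
{"name": "move_arm", "arguments": {
  "motion": [
    [25, 155, 0, 0, 0, 0.55, 40],
    [25, 155, 0, 0, 0, 0.55, 40],
    [25, 155, 0, 0, 0, 0.55, 40],
    [25, 155, 0, 0, 0, 0.55, 40],
    [25, 155, 0, 0, 0, 0.55, 40]
  ]
}}

```text
t: 4.17
ee_pos: [452.0, 22.9, 302.9]
orientation: [-2.798, -1.426, -0.002]
ft_force: [-0.3, 0.7, 0.0]
width: 40.2
```

Request:
{"name": "move_arm", "arguments": {
  "motion": [
    [20, 150, 0, 0, 0, 0.55, 40],
    [20, 150, 0, 0, 0, 0.55, 40],
    [20, 150, 0, 0, 0, 0.55, 40],
    [20, 150, 0, 0, 0, 0.55, 40],
    [20, 150, 0, 0, 0, 0.55, 40]
  ]
}}

```text
t: 4.58
ee_pos: [472.0, 172.7, 302.9]
orientation: [-2.307, -2.132, -0.003]
ft_force: [0.1, 0.3, 0.7]
width: 40.2
```

```bash
python3 -c "
from go import *
plan(w(-138,-30,300),86.2); plan(w(-138,-30,160),86.2,35)"
```

```text
shift [-0.2 -2.3 -2.9] turn [-0.0016  0.001   0.0124] | t 4.58 pos [472.  172.7 302.9] f [0.1 0.3 0.7] w 40.2 target [471.8 170.4 300. ] q [ 0.33  0.15  1.81  0.    1.18 -1.17]
shift [  -0.2   -2.3 -142.9] turn [ 0.6077 -0.0431  0.0122] | t 4.58 pos [472.  172.7 302.9] f [0.1 0.3 0.7] w 40.2 target [471.8 170.4 160. ] q [ 0.33  0.15  1.81  0.    1.18 -1.17]
```

Request:
{"name": "move_arm", "arguments": {
  "motion": [
    [0, -2, -143, 0.608, -0.043, 0.012, 40],
    [0, -2, -143, 0.608, -0.043, 0.012, 40],
    [0, -2, -143, 0.608, -0.043, 0.012, 40],
    [0, -2, -143, 0.608, -0.043, 0.012, 40],
    [0, -2, -143, 0.608, -0.043, 0.012, 40]
  ]
}}

```text
t: 5.0
ee_pos: [469.6, 166.7, 158.4]
orientation: [-1.99, -1.844, -0.54]
ft_force: [-0.2, 0.3, -0.2]
width: 39.9
```

```bash
python3 -c "
from go import *
plan(w(-138,5,74),86.2,35)"
```

```text
shift [  4.5  38.6 -84.4] turn [ 0.0688 -0.0171  0.0059] | t 5.0 pos [469.6 166.7 158.4] f [-0.2  0.3 -0.2] w 39.9 target [474.1 205.3  74. ] q [-0.01  0.36  2.06  0.75  0.85 -2.05]
```

Request:
{"name": "move_arm", "arguments": {
  "motion": [
    [4, 0, -84, 0.069, -0.017, 0.006, 40],
    [4, 0, -84, 0.069, -0.017, 0.006, 40],
    [4, 0, -84, 0.069, -0.017, 0.006, 40],
    [4, 39, -84, 0.069, -0.017, 0.006, 40],
    [4, 39, -84, 0.069, -0.017, 0.006, 40]
  ]
}}

```text
t: 5.42
ee_pos: [474.1, 209.2, 76.8]
orientation: [-1.939, -1.818, -0.608]
ft_force: [0.4, -0.1, 0.3]
width: 40.2
```

```bash
python3 -c "
from go import *
plan(w(-138,18.4,73.5),86.2,35)
s=get_image('side');t=get_image('top')
a=s['color'][180:310,150:320,::-1];b=t['color'][150:260,100:240,::-1]
a=cv2.resize(a,(760,580));b=cv2.resize(b,(760,580))
cv2.imwrite('pics/c1.png',cv2.resize(np.hstack([a,b]),(800,305)))"
```

```text
shift [ 0.9  9.5 -3.3] turn [ 0.0016 -0.0018 -0.0024] | t 5.42 pos [474.1 209.2  76.8] f [ 0.4 -0.1  0.3] w 40.2 target [475.  218.7  73.5] q [ 0.04  0.55  2.08  1.02  0.73 -2.32]
```

View pics/c1.png

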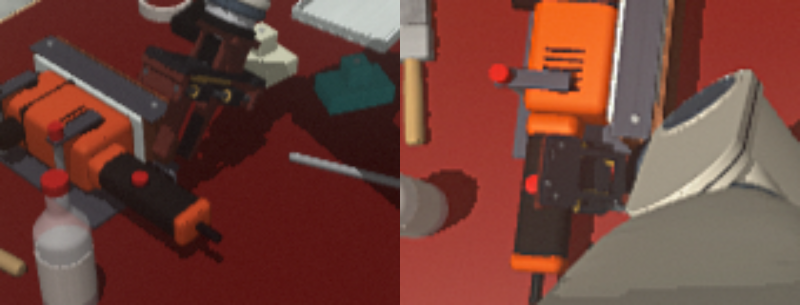

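Request:
{"name": "move_arm", "arguments": {
  "motion": [
    [1, 20, -3, 0, 0, 0, 40],
    [1, 20, -3, 0, 0, 0, 40],
    [1, 24, -3, 0, 0, 0, 40],
    [2, 28, -3, 0, 0, 0, 40],
    [2, 28, -3, 0, 0, 0, 40]
  ]
}}

```text
t: 5.93
ee_pos: [477.1, 233.6, 74.3]
orientation: [-1.943, -1.82, -0.611]
ft_force: [-1.3, -4.7, 3.7]
width: 40.0
```

Request:
{"name": "move_arm", "arguments": {
  "motion": [
    [0, 2, 0, 0, 0, 0, 40],
    [0, 4, 0, 0, 0, 0, 40],
    [0, 4, 0, 0, 0, 0, 40],
    [0, 4, 0, 0, 0, 0, 40]
  ]
}}

```text
t: 6.27
ee_pos: [477.4, 237.2, 73.8]
orientation: [-1.944, -1.819, -0.611]
ft_force: [-2.1, -5.7, 4.5]
width: 40.2
```

```bash
python3 -c "
from go import *
plan(w(-138,45.4,73.5),86.2,35);o=get_obs();print(R.T@(o['ee_pos'][:2]-O))"
```

```text
shift [-0.6  8.5 -0.3] turn [0.0038 0.0022 0.0005] | t 6.27 pos [477.4 237.2  73.8] f [-2.1 -5.7  4.5] w 40.2 target [476.7 245.6  73.5] q [ 0.1   0.56  2.07  1.06  0.7  -2.3 ]
[-136.80963355   36.99029327]
```

Request:
{"name": "move_arm", "arguments": {
  "motion": [
    [0, 0, 4, 0, 0, 0, 40],
    [0, 0, 4, 0, 0, 0, 40],
    [0, 0, 4, 0, 0, 0, 40]
  ]
}}

```text
t: 6.52
ee_pos: [476.8, 236.8, 77.2]
orientation: [-1.944, -1.82, -0.61]
ft_force: [-0.9, -5.8, 0.3]
width: 39.7
```

Request:
{"name": "move_arm", "arguments": {
  "motion": [
    [0, 2, 0, 0, 0, 0, 40],
    [0, 4, 0, 0, 0, 0, 40],
    [0, 4, 0, 0, 0, 0, 40]
  ]
}}

```text
t: 6.77
ee_pos: [477.0, 240.8, 77.2]
orientation: [-1.945, -1.82, -0.61]
ft_force: [-1.7, -8.4, 1.8]
width: 39.9
```

Request:
{"name": "move_arm", "arguments": {
  "motion": [
    [0, 2, 0, 0, 0, 0, 40],
    [0, 3, 0, 0, 0, 0, 40],
    [0, 3, 0, 0, 0, 0, 40]
  ]
}}

```text
t: 7.02
ee_pos: [477.2, 243.6, 77.2]
orientation: [-1.945, -1.82, -0.61]
ft_force: [-0.8, -9.3, 2.4]
width: 40.3
```

Request:
{"name": "move_arm", "arguments": {
  "motion": [
    [0, 2, 0, 0, 0, 0, 40],
    [0, 2, 0, 0, 0, 0, 40],
    [0, 2, 0, 0, 0, 0, 40]
  ]
}}

```text
t: 7.27
ee_pos: [477.3, 244.8, 77.1]
orientation: [-1.946, -1.821, -0.61]
ft_force: [-1.8, -13.7, 4.2]
width: 40.0
```

```bash
python3 -c "
from go import *
o=get_obs();print(o['ft_force'],o['ee_pos'],R.T@(o['ee_pos'][:2]-O))"
```

```text
[ -1.78489061 -13.65921297   4.15944354] [477.27457574 244.80575529  77.09364207] [-137.41672953   44.60995939]
```

Request:
{"name": "move_arm", "arguments": {
  "motion": [
    [0, 0, -4, 0, 0, 0, 40],
    [0, 0, -8, 0, 0, 0, 40],
    [0, 0, -10, 0, 0, 0, 40],
    [0, 0, -12, 0, 0, 0, 40],
    [0, 0, -12, 0, 0, 0, 40]
  ]
}}

```text
t: 7.68
ee_pos: [478.4, 244.7, 65.4]
orientation: [-1.947, -1.821, -0.612]
ft_force: [1.1, -14.1, 5.6]
width: 40.6
```

Request:
{"name": "move_arm", "arguments": {
  "motion": [
    [0, 0, -2, 0, 0, 0, 40],
    [0, 0, -3, 0, 0, 0, 40],
    [0, 0, -3, 0, 0, 0, 40]
  ]
}}

```text
t: 7.93
ee_pos: [478.5, 244.7, 62.7]
orientation: [-1.947, -1.821, -0.612]
ft_force: [-0.7, -15.7, 9.6]
width: 40.0
```

Request:
{"name": "move_arm", "arguments": {
  "motion": [
    [0, 0, -1, 0, 0, 0, 40],
    [0, 0, -2, 0, 0, 0, 40],
    [0, 0, -2, 0, 0, 0, 40]
  ]
}}

```text
t: 8.18
ee_pos: [478.4, 244.7, 60.9]
orientation: [-1.947, -1.821, -0.613]
ft_force: [-0.3, -17.2, 11.1]
width: 39.7
```

Request:
{"name": "move_arm", "arguments": {
  "motion": [
    [0, 0, -1, 0, 0, 0, 40],
    [0, 0, -2, 0, 0, 0, 40],
    [0, 0, -2, 0, 0, 0, 40]
  ]
}}

```text
t: 8.43
ee_pos: [478.5, 244.8, 59.9]
orientation: [-1.946, -1.82, -0.614]
ft_force: [-3.8, -22.1, 23.4]
width: 39.9
```

```bash
python3 -c "
from go import *
s=get_image('side');t=get_image('top')
a=s['color'][200:290,170:290,::-1];b=t['color'][170:250,110:220,::-1]
a=cv2.resize(a,(760,580));b=cv2.resize(b,(760,580))
cv2.imwrite('pics/c2.png',cv2.resize(np.hstack([a,b]),(800,305)))"
```

```text
(no output)
```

View pics/c2.png

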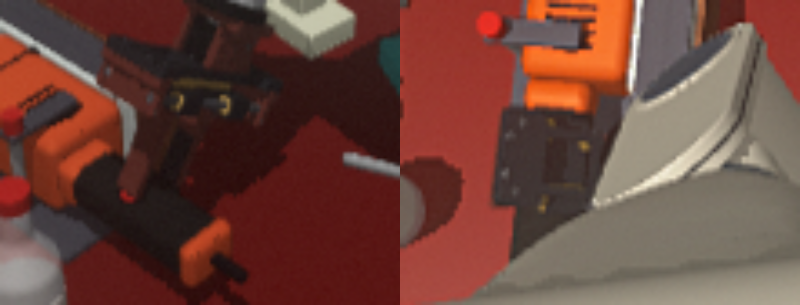

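The upper finger stands on the button (127,197) at its stop, with 23 N upward. I'll ease the trigger off next.

Request:
{"name": "move_arm", "arguments": {
  "motion": [
    [0, -2, 0, 0, 0, 0, 40],
    [0, -4, 0, 0, 0, 0, 40],
    [0, -6, 0, 0, 0, 0, 40],
    [0, -7, 0, 0, 0, 0, 40],
    [0, -7, 0, 0, 0, 0, 40]
  ]
}}

```text
t: 8.95
ee_pos: [478.3, 240.3, 60.2]
orientation: [-1.942, -1.817, -0.615]
ft_force: [0.2, -0.5, 11.5]
width: 40.6
```

Request:
{"name": "move_arm", "arguments": {
  "motion": [
    [0, 0, 5, 0, 0, 0, 40],
    [0, -4, 12, 0, 0, 0, 40],
    [0, -20, 20, 0, 0, 0, 40],
    [-3, -40, 30, 0, 0, 0, 40],
    [-3, -50, 40, 0, 0, 0, 40]
  ]
}}

```text
t: 9.37
ee_pos: [472.9, 188.3, 98.8]
orientation: [-1.943, -1.819, -0.608]
ft_force: [0.0, 1.1, -0.2]
width: 39.6
```

Request:
{"name": "move_arm", "arguments": {
  "motion": [
    [0, -40, 60, -0.3, 0.02, 0, 87],
    [0, -60, 100, -0.6, 0.04, 0, 87],
    [0, -60, 140, -0.6, 0.04, 0, 87],
    [0, -60, 140, -0.6, 0.04, 0, 87],
    [0, -60, 140, -0.6, 0.04, 0, 87]
  ]
}}

```text
t: 9.78
ee_pos: [475.1, 127.3, 242.6]
orientation: [-2.25, -2.103, -0.108]
ft_force: [0.5, 0.2, -1.2]
width: 69.8
```

Request:
{"name": "move_arm", "arguments": {
  "motion": [
    [30, -60, 60, 0, 0, 0, 87],
    [30, -80, 60, 0, 0, 0, 87],
    [30, -120, 60, 0, 0, 0, 87],
    [30, -150, 60, 0, 0, 0, 87],
    [30, -150, 60, 0, 0, 0, 87]
  ]
}}

```text
t: 10.2
ee_pos: [504.1, -25.3, 300.0]
orientation: [-2.245, -2.1, -0.108]
ft_force: [-0.3, -0.9, 0.0]
width: 87.0
```

```bash
python3 -c "
from go import *
plan([562.6,-95,120],-12.9+90)
s=get_image('side');t=get_image('top')
a=s['color'][200:290,170:290,::-1];b=t['color'][170:250,110:220,::-1]
a=cv2.resize(a,(760,580));b=cv2.resize(b,(760,580))
cv2.imwrite('pics/c3.png',cv2.resize(np.hstack([a,b]),(800,305)))"
```

```text
shift [  58.5  -69.7 -180. ] turn [-0.095   0.014  -0.1585] | t 10.2 pos [504.1 -25.3 300. ] f [-0.3 -0.9  0. ] w 87.0 target [562.6 -95.  120. ] q [-0.13  0.16  1.81  0.1   1.18 -1.68]
```

View pics/c3.png

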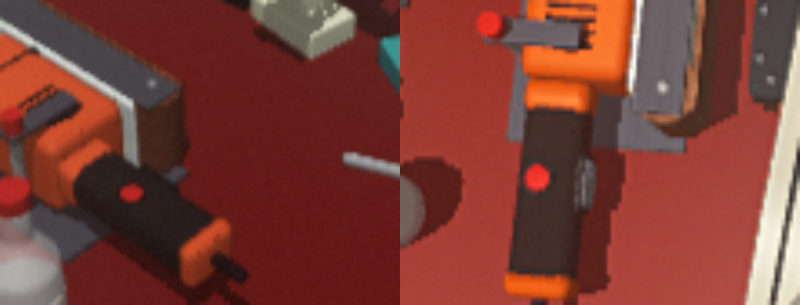

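```bash
python3 -c "
from go import *
s=get_image('side');t=get_image('top')
for im,(x0,y0,x1,y1) in((s,(200,248,220,264)),(t,(138,207,156,224))):
    a=im['color'][y0:y1,x0:x1].astype(int);m=(a[...,0]>130)&(a[...,1]<60)&(a[...,0]-a[...,2]>90)
    yy,xx=np.nonzero(m);print(xx.mean()+x0,yy.mean()+y0,m.sum())
for z in(79,72.5): print(proj(s,w(-135,62,z)),proj(t,w(-135,62,z)))
cv2.imwrite('pics/trig.png',t['color'][195:235,135:175,::-1])
a=cv2.imread('pics/topc.png');
b=t['color'][205:230,140:172].astype(int).sum(2);print(b[10])
"
```

```text
209.0 256.5 24
143.2173913043478 213.79710144927537 69
[[209.04453809 253.63882598]] [[146.40106415 215.50210335]]
[[209.16192131 255.36443183]] [[147.02109803 215.78216346]]
[279 283 240 129 215 333 327 328 331 347 332 165 131 157 159 156 152 150
 210 184 250 283 281 214 157 151 158 160 159 156 154 170]
```

```bash
cat >> h.py <<'E'
def pad(im,near,kind):
    """slab outline at z=30 -> center, long-axis azimuth"""
    g=cv2.cvtColor(im["color"],cv2.COLOR_RGB2HSV); u,v=np.round(proj(im,[near[0],near[1],30])[0]).astype(int)
    m=((g[...,1]<70)&(g[...,2]>130)) if kind=="white" else (g[...,2]<70)
    m=cv2.morphologyEx(m.astype(np.uint8),cv2.MORPH_CLOSE,np.ones((5,5)))
    k,l,st,ce=cv2.connectedComponentsWithStats(m); j=l[v,u]
    if j==0: return None
    P=np.array([onz(im,p,30)[:2] for p in np.argwhere(l==j)[:,::-1]],np.float32)
    (c,sz,an)=cv2.minAreaRect(P); an=an if sz[0]>sz[1] else an+90
    an=(an+90)%180-90
    return np.round(c,1),np.round(sz,1),round(an,1),len(P)
E
python3 -c "
from go import *
t=get_image('top');print(pad(t,(562,-95),'white'),pad(t,(675,-108),'black'));save(t,'t2.png',1.5)
plan([563.5,-95,150],-12.9)"
```

```text
None None
shift [  60.3  -75.5 -148.2] turn [-0.0704  0.0879 -1.7314] | t 10.45 pos [503.2 -19.5 298.2] f [-0.   0.   0.1] w 87.1 target [563.5 -95.  150. ] q [-0.12  0.16  1.82  0.11  1.18 -1.67]
```

View pics/t2.png

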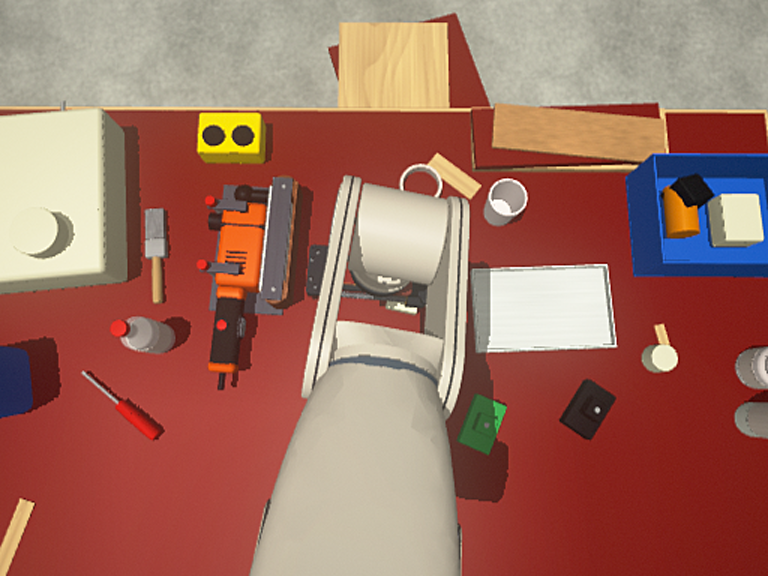

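Request:
{"name": "move_arm", "arguments": {
  "motion": [
    [20, -25, 0, -0.023, 0.03, -0.58, 70],
    [20, -25, 0, -0.023, 0.03, -0.58, 70],
    [20, -25, 0, -0.023, 0.03, -0.58, 70],
    [20, -25, 0, -0.023, 0.03, -0.58, 70],
    [20, -25, 0, -0.023, 0.03, -0.58, 70]
  ]
}}

```text
t: 10.87
ee_pos: [523.4, -43.7, 298.0]
orientation: [-2.767, -1.375, -0.076]
ft_force: [-0.7, -0.3, -0.2]
width: 70.1
```

Request:
{"name": "move_arm", "arguments": {
  "motion": [
    [20, -25, 0, -0.023, 0.03, -0.58, 70],
    [20, -25, 0, -0.023, 0.03, -0.58, 70],
    [20, -25, 0, -0.023, 0.03, -0.58, 70],
    [20, -25, 0, -0.023, 0.03, -0.58, 70],
    [20, -25, 0, -0.023, 0.03, -0.58, 70]
  ]
}}

```text
t: 11.28
ee_pos: [543.5, -68.5, 298.0]
orientation: [-3.069, -0.53, -0.038]
ft_force: [0.6, 0.2, 0.8]
width: 70.0
```

Request:
{"name": "move_arm", "arguments": {
  "motion": [
    [20, -25, -80, 0, 0.03, -0.57, 70],
    [20, -25, -80, 0, 0.03, -0.57, 70],
    [20, -25, -80, 0, 0.03, -0.57, 70],
    [20, -25, -80, 0, 0.03, -0.57, 70],
    [20, -25, -80, 0, 0.03, -0.57, 70]
  ]
}}

```text
t: 11.7
ee_pos: [563.1, -93.5, 216.8]
orientation: [-3.098, 0.356, 0.001]
ft_force: [0.6, 0.9, 0.2]
width: 70.0
```

```bash
python3 -c "
from go import *
s=get_image('side');save(s,'s2.png',5,(220,160,320,250))
for l in('pad_natural','pad_black'): print(l,[(round(d['p'],2),np.round(d['location'][::-1],1).tolist(),onz(s,d['location'][::-1],0)[:2].round(1).tolist()) for d in mark_of(s,l)])
print('boss pred px in crop',(proj(s,[[563.3,-95,64],[563,-95,0]])-[220,160])*5)
plan([563.3,-95,100],-12.9)"
```

```text
pad_natural [(0.91, [297.6, 218.4], [423.5, -118.3]), (0.82, [346.5, 215.0], [300.1, -240.1])]
pad_black [(0.77, [232.9, 196.9], [680.7, -80.6]), (0.54, [365.2, 188.7], [320.4, -435.0])]
boss pred px in crop [[206.11826673 159.03582717]
 [204.4827385  233.6319135 ]]
shift [  -0.4   -1.2 -118.1] turn [-0.023   0.0048 -0.0049] | t 11.85 pos [563.7 -93.8 218.1] f [ 0.4 -0.3  0.1] w 69.9 target [563.3 -95.  100. ] q [-0.2   0.35  1.75  0.03  1.04  0.01]
```

View pics/s2.png

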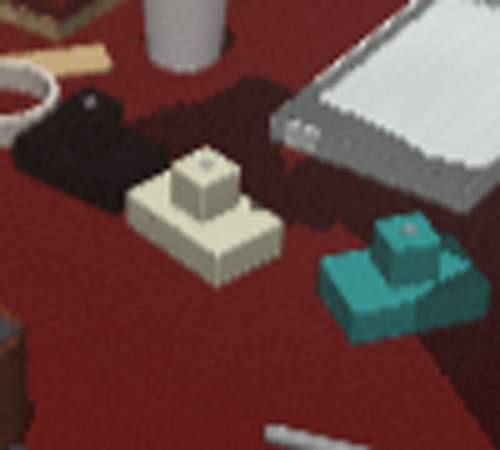

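The white pad's boss dot is at (206,163) in the crop and the prediction was (206,159), so it has not moved. I'll grasp it.

Request:
{"name": "move_arm", "arguments": {
  "motion": [
    [0, -1, -40, -0.023, 0.005, -0.005, 60],
    [0, -1, -80, -0.023, 0.005, -0.005, 60],
    [0, -1, -120, -0.023, 0.005, -0.005, 60],
    [0, -1, -150, -0.023, 0.005, -0.005, 60],
    [0, -1, -165, -0.023, 0.005, -0.005, 60]
  ]
}}

```text
t: 12.27
ee_pos: [561.4, -94.9, 49.9]
orientation: [-3.121, 0.353, 0.007]
ft_force: [-0.1, 0.5, 0.0]
width: 60.0
```

```bash
python3 -c "
from go import *
plan([563.3,-95,37],-12.9)"
```

```text
shift [  1.9  -0.1 -12.9] turn [-0.0007 -0.0042  0.    ] | t 12.27 pos [561.4 -94.9  49.9] f [-0.1  0.5  0. ] w 60.0 target [563.3 -95.   37. ] q [-0.19  0.59  1.84 -0.    0.71  0.04]
```

Request:
{"name": "move_arm", "arguments": {
  "motion": [
    [1.5, 0, -13, 0, -0.004, 0, 60],
    [1.5, 0, -13, 0, -0.004, 0, 60],
    [1.5, 0, -13, 0, -0.004, 0, 0],
    [1.5, 0, -13, 0, -0.004, 0, 0],
    [1.5, 0, -13, 0, -0.004, 0, 0]
  ]
}}

```text
t: 12.68
ee_pos: [566.2, -96.1, 41.9]
orientation: [-3.121, 0.358, -0.011]
ft_force: [0.8, -0.6, 0.5]
width: 43.6
```

Request:
{"name": "move_arm", "arguments": {
  "motion": [
    [0, 0, 0, 0, 0, 0, 0],
    [0, 0, 0, 0, 0, 0, 0],
    [0, 0, 0, 0, 0, 0, 0],
    [0, 0, 0, 0, 0, 0, 0],
    [0, 0, 0, 0, 0, 0, 0]
  ]
}}

```text
t: 13.1
ee_pos: [565.2, -96.1, 41.6]
orientation: [-3.121, 0.359, -0.008]
ft_force: [-2.7, 0.7, 7.2]
width: 35.6
```

Request:
{"name": "move_arm", "arguments": {
  "motion": [
    [0, 0, 15, 0, 0, 0, 0],
    [0, 0, 30, 0, 0, 0, 0],
    [0, 0, 45, 0, 0, 0, 0],
    [0, 0, 45, 0, 0, 0, 0],
    [0, 0, 45, 0, 0, 0, 0]
  ]
}}

```text
t: 13.52
ee_pos: [565.9, -96.4, 86.3]
orientation: [-3.121, 0.359, -0.011]
ft_force: [-0.5, 0.5, -3.0]
width: 36.1
```

```bash
python3 -c "
from go import *
plan(w(38,-50-32-40,80),-3.8)"
```

```text
shift [ 75.4 163.4  -6.3] turn [0.0002 0.007  0.1628] | t 13.52 pos [565.9 -96.4  86.3] f [-0.5  0.5 -3. ] w 36.1 target [641.3  67.   80. ] q [-0.19  0.54  1.83  0.    0.77  0.04]
```

Request:
{"name": "move_arm", "arguments": {
  "motion": [
    [20, 40, -5, 0, 0.007, 0.08, 0],
    [40, 80, -5, 0, 0.007, 0.163, 0],
    [60, 120, -5, 0, 0.007, 0.163, 0],
    [75, 155, -5, 0, 0.007, 0.163, 0],
    [75, 163, -5, 0, 0.007, 0.163, 0]
  ]
}}

```text
t: 13.93
ee_pos: [642.5, 71.4, 79.6]
orientation: [-3.139, 0.1, 0.0]
ft_force: [-0.3, 0.7, -1.9]
width: 35.7
```

Request:
{"name": "move_arm", "arguments": {
  "motion": [
    [1, 8, 0, 0, 0, 0, 0],
    [2, 16, 0, 0, 0, 0, 0],
    [2, 24, 0, 0, 0, 0, 0],
    [2, 30, 0, 0, 0, 0, 0],
    [2, 30, 0, 0, 0, 0, 0]
  ]
}}

```text
t: 14.35
ee_pos: [641.5, 96.5, 80.2]
orientation: [3.139, -0.104, -0.005]
ft_force: [-0.2, -1.4, -3.6]
width: 35.7
```

```bash
python3 -c "
from go import *
plan(w(38,-82,80),-3.8)
s=get_image('side');t=get_image('top')
a=s['color'][170:270,140:270,::-1];b=t['color'][110:230,140:270,::-1]
a=cv2.resize(a,(760,580));b=cv2.resize(b,(760,700))[:580]
cv2.imwrite('pics/c4.png',cv2.resize(np.hstack([a,b]),(800,305)))"
```

```text
shift [ 2.4 10.4 -0.2] turn [ 0.0006 -0.0033  0.    ] | t 14.35 pos [641.5  96.5  80.2] f [-0.2 -1.4 -3.6] w 35.7 target [644.  106.9  80. ] q [ 0.13  0.63  1.65 -0.    0.86  0.2 ]
```

View pics/c4.png

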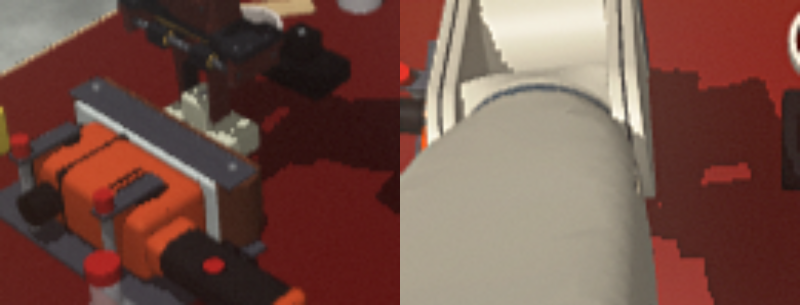

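Request:
{"name": "move_arm", "arguments": {
  "motion": [
    [0, 3, 0, 0, 0, 0, 0],
    [0, 6, 0, 0, 0, 0, 0],
    [1, 8, 0, 0, 0, 0, 0],
    [1, 8, 0, 0, 0, 0, 0],
    [1, 8, 0, 0, 0, 0, 0]
  ]
}}

```text
t: 14.87
ee_pos: [642.3, 101.9, 80.6]
orientation: [3.136, -0.104, -0.007]
ft_force: [-2.7, -11.7, 0.9]
width: 35.7
```

Request:
{"name": "move_arm", "arguments": {
  "motion": [
    [0, 1, 0, 0, 0, 0, 0],
    [0, 2, 0, 0, 0, 0, 0],
    [0, 2, 0, 0, 0, 0, 0]
  ]
}}

```text
t: 15.12
ee_pos: [642.3, 102.3, 80.7]
orientation: [3.134, -0.103, -0.007]
ft_force: [-3.1, -19.0, 2.8]
width: 35.7
```

Request:
{"name": "move_arm", "arguments": {
  "motion": [
    [0, 1, 0, 0, 0, 0, 0],
    [0, 2, 0, 0, 0, 0, 0],
    [0, 2, 0, 0, 0, 0, 0]
  ]
}}

```text
t: 15.37
ee_pos: [642.3, 103.1, 81.1]
orientation: [3.132, -0.103, -0.007]
ft_force: [-2.8, -23.9, 5.8]
width: 36.0
```

Request:
{"name": "move_arm", "arguments": {
  "motion": [
    [0, -3, 0, 0, 0, 0, 0],
    [0, -6, 0, 0, 0, 0, 0],
    [0, -6, 0, 0, 0, 0, 0],
    [0, -6, 0, 0, 0, 0, 0],
    [0, -6, 0, 0, 0, 0, 0]
  ]
}}

```text
t: 15.78
ee_pos: [642.3, 100.7, 80.7]
orientation: [3.137, -0.104, -0.007]
ft_force: [-2.5, -7.9, 1.4]
width: 35.7
```

Request:
{"name": "move_arm", "arguments": {
  "motion": [
    [0, 0, 0, 0, 0, 0, 0],
    [0, 0, 0, 0, 0, 0, 0],
    [0, 0, 0, 0, 0, 0, 0],
    [0, 0, 0, 0, 0, 0, 0],
    [0, 0, 0, 0, 0, 0, 0]
  ]
}}

```text
t: 16.2
ee_pos: [642.3, 100.7, 80.7]
orientation: [3.137, -0.104, -0.007]
ft_force: [-2.8, -7.3, 0.6]
width: 35.8
```

Request:
{"name": "move_arm", "arguments": {
  "motion": [
    [0, 0, 0, 0, 0, 0, 0],
    [0, 0, 0, 0, 0, 0, 0],
    [0, 0, 0, 0, 0, 0, 0],
    [0, 0, 0, 0, 0, 0, 0],
    [0, 0, 0, 0, 0, 0, 0]
  ]
}}

```text
t: 16.62
ee_pos: [642.3, 100.7, 80.7]
orientation: [3.137, -0.104, -0.007]
ft_force: [-3.8, -7.8, 0.4]
width: 35.9
```

Request:
{"name": "move_arm", "arguments": {
  "motion": [
    [0, 0, 0, 0, 0, 0, 0],
    [0, 0, 0, 0, 0, 0, 0],
    [0, 0, 0, 0, 0, 0, 0],
    [0, 0, 0, 0, 0, 0, 0],
    [0, 0, 0, 0, 0, 0, 0]
  ]
}}

```text
t: 17.03
ee_pos: [642.3, 100.7, 80.7]
orientation: [3.137, -0.104, -0.007]
ft_force: [-2.3, -9.1, 1.9]
width: 35.7
```

Request:
{"name": "move_arm", "arguments": {
  "motion": [
    [0, 0, 0, 0, 0, 0, 0],
    [0, 0, 0, 0, 0, 0, 0],
    [0, 0, 0, 0, 0, 0, 0],
    [0, 0, 0, 0, 0, 0, 0],
    [0, 0, 0, 0, 0, 0, 0]
  ]
}}

```text
t: 17.45
ee_pos: [642.3, 100.7, 80.7]
orientation: [3.137, -0.104, -0.007]
ft_force: [-3.7, -8.8, 1.3]
width: 36.2
```

Request:
{"name": "move_arm", "arguments": {
  "motion": [
    [0, 0, 0, 0, 0, 0, 0],
    [0, 0, 0, 0, 0, 0, 0],
    [0, 0, 0, 0, 0, 0, 0],
    [0, 0, 0, 0, 0, 0, 0],
    [0, 0, 0, 0, 0, 0, 0]
  ]
}}

```text
t: 17.87
ee_pos: [642.3, 100.7, 80.7]
orientation: [3.137, -0.104, -0.007]
ft_force: [-3.2, -7.2, 1.2]
width: 35.9
```

Request:
{"name": "move_arm", "arguments": {
  "motion": [
    [0, 0, 0, 0, 0, 0, 0],
    [0, 0, 0, 0, 0, 0, 0],
    [0, 0, 0, 0, 0, 0, 0],
    [0, 0, 0, 0, 0, 0, 0],
    [0, 0, 0, 0, 0, 0, 0]
  ]
}}

```text
t: 18.28
ee_pos: [642.3, 100.7, 80.7]
orientation: [3.137, -0.104, -0.007]
ft_force: [-3.4, -7.6, 0.8]
width: 35.7
```

Request:
{"name": "move_arm", "arguments": {
  "motion": [
    [0, 0, 0, 0, 0, 0, 0],
    [0, 0, 0, 0, 0, 0, 0],
    [0, 0, 0, 0, 0, 0, 0],
    [0, 0, 0, 0, 0, 0, 0],
    [0, 0, 0, 0, 0, 0, 0]
  ]
}}

```text
t: 18.7
ee_pos: [642.3, 100.8, 80.7]
orientation: [3.137, -0.104, -0.007]
ft_force: [-3.7, -7.5, 1.8]
width: 35.8
```

Request:
{"name": "move_arm", "arguments": {
  "motion": [
    [0, 0, 0, 0, 0, 0, 0],
    [0, 0, 0, 0, 0, 0, 0],
    [0, 0, 0, 0, 0, 0, 0],
    [0, 0, 0, 0, 0, 0, 0],
    [0, 0, 0, 0, 0, 0, 0]
  ]
}}

```text
t: 19.12
ee_pos: [642.3, 100.7, 80.7]
orientation: [3.137, -0.104, -0.007]
ft_force: [-2.3, -7.5, 1.7]
width: 36.0
```

```bash
python3 -c "
from go import *
plan(w(38,-50-50-70,85),86.2)
plan(w(38,-50-50-70,85),-93.8)"
```

```text
shift [ -4.1 -81.6   4.3] turn [ 0.0054 -0.0017  1.5708] | t 19.12 pos [642.3 100.7  80.7] f [-2.3 -7.5  1.7] w 36.0 target [638.2  19.1  85. ] q [ 0.14  0.64  1.65 -0.    0.86  0.21]
shift [ -4.1 -81.6   4.3] turn [-0.0017 -0.0054 -1.5708] | t 19.12 pos [642.3 100.7  80.7] f [-2.3 -7.5  1.7] w 36.0 target [638.2  19.1  85. ] q [ 0.14  0.64  1.65 -0.    0.86  0.21]
```

Request:
{"name": "move_arm", "arguments": {
  "motion": [
    [-1, -30, 3, 0, 0, 0, 0],
    [-3, -60, 3, 0, 0, 0.1, 0],
    [-4, -82, 3, 0, 0, 0.2, 0],
    [-4, -82, 3, 0, 0, 0.3, 0],
    [-4, -82, 3, 0, 0, 0.4, 0]
  ]
}}

```text
t: 19.53
ee_pos: [639.4, 18.9, 83.8]
orientation: [3.097, 0.525, -0.002]
ft_force: [-1.1, -0.7, -3.5]
width: 35.9
```

Request:
{"name": "move_arm", "arguments": {
  "motion": [
    [0, 0, 0, 0, 0, 0.6, 0],
    [0, 0, 0, 0, 0, 0.6, 0],
    [0, 0, 0, 0, 0, 0.6, 0],
    [0, 0, 0, 0, 0, 0.6, 0],
    [0, 0, 0, 0, 0, 0.6, 0]
  ]
}}

```text
t: 19.95
ee_pos: [639.4, 20.5, 83.8]
orientation: [2.8, 1.421, -0.002]
ft_force: [-0.1, 0.4, -3.9]
width: 35.7
```

Request:
{"name": "move_arm", "arguments": {
  "motion": [
    [0, 0, 0, 0, 0, 0.571, 0],
    [0, 0, 0, 0, 0, 0.571, 0],
    [0, 0, 0, 0, 0, 0.571, 0],
    [0, 0, 0, 0, 0, 0.571, 0],
    [0, 0, 0, 0, 0, 0.571, 0]
  ]
}}

```text
t: 20.37
ee_pos: [639.4, 20.6, 83.8]
orientation: [2.286, 2.152, -0.001]
ft_force: [0.5, 0.5, -2.8]
width: 35.9
```

```bash
python3 -c "
from go import *
plan(w(38,-50-50-20,82),86.2)
s=get_image('side');save(s,'s3.png',5,(150,150,290,250))"
```

```text
shift [ 2.  48.4 -1.8] turn [ 0.002   0.0006 -0.0059] | t 20.37 pos [639.4  20.6  83.8] f [ 0.5  0.5 -2.8] w 35.9 target [641.5  69.   82. ] q [ 0.01  0.62  1.67 -0.    0.85 -1.49]
```

View pics/s3.png

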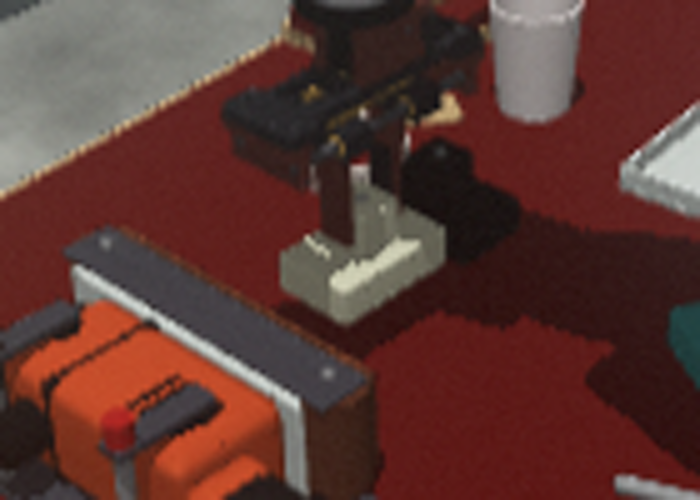

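Request:
{"name": "move_arm", "arguments": {
  "motion": [
    [1, 20, -2, 0, 0, -0.006, 0],
    [2, 40, -2, 0, 0, -0.006, 0],
    [2, 50, -2, 0, 0, -0.006, 0],
    [2, 54, -2, 0, 0, -0.006, 0],
    [2, 54, -2, 0, 0, -0.006, 0]
  ]
}}

```text
t: 20.83
ee_pos: [641.3, 75.4, 81.6]
orientation: [2.298, 2.139, -0.002]
ft_force: [-0.5, -1.5, -3.4]
width: 35.3
```

Request:
{"name": "move_arm", "arguments": {
  "motion": [
    [0, 1, 0, 0, 0, 0, 0],
    [0, 2, 0, 0, 0, 0, 0],
    [0, 2, 0, 0, 0, 0, 0]
  ]
}}

```text
t: 21.08
ee_pos: [641.2, 76.2, 81.6]
orientation: [2.3, 2.138, -0.002]
ft_force: [-0.2, -0.7, -2.9]
width: 35.6
```

Request:
{"name": "move_arm", "arguments": {
  "motion": [
    [0, 1, 0, 0, 0, 0, 0],
    [0, 2, 0, 0, 0, 0, 0],
    [0, 2, 0, 0, 0, 0, 0]
  ]
}}

```text
t: 21.33
ee_pos: [641.3, 78.6, 81.5]
orientation: [2.299, 2.139, -0.002]
ft_force: [-0.3, 0.4, -2.8]
width: 36.0
```

Request:
{"name": "move_arm", "arguments": {
  "motion": [
    [0, 1, 0, 0, 0, 0, 0],
    [0, 2, 0, 0, 0, 0, 0],
    [0, 2, 0, 0, 0, 0, 0]
  ]
}}

```text
t: 21.58
ee_pos: [641.4, 80.4, 81.6]
orientation: [2.298, 2.139, -0.003]
ft_force: [-0.4, -3.2, -2.7]
width: 35.6
```

Request:
{"name": "move_arm", "arguments": {
  "motion": [
    [0, 1, 0, 0, 0, 0, 0],
    [0, 1.5, 0, 0, 0, 0, 0],
    [0, 1.5, 0, 0, 0, 0, 0]
  ]
}}

```text
t: 21.83
ee_pos: [641.5, 81.6, 81.7]
orientation: [2.297, 2.139, -0.003]
ft_force: [1.2, -6.0, -1.8]
width: 35.8
```

Request:
{"name": "move_arm", "arguments": {
  "motion": [
    [0, 0.5, 0, 0, 0, 0, 0],
    [0, 0.5, 0, 0, 0, 0, 0],
    [0, 0.5, 0, 0, 0, 0, 0],
    [0, 0.5, 0, 0, 0, 0, 0],
    [0, 0.5, 0, 0, 0, 0, 0]
  ]
}}

```text
t: 22.25
ee_pos: [641.5, 81.9, 81.6]
orientation: [2.297, 2.139, -0.003]
ft_force: [1.5, -5.9, -2.9]
width: 35.9
```

Request:
{"name": "move_arm", "arguments": {
  "motion": [
    [0, 0, 0, 0, 0, 0, 0],
    [0, 0, 0, 0, 0, 0, 0],
    [0, 0, 0, 0, 0, 0, 0],
    [0, 0, 0, 0, 0, 0, 0],
    [0, 0, 0, 0, 0, 0, 0]
  ]
}}

```text
t: 22.67
ee_pos: [641.5, 81.9, 81.6]
orientation: [2.297, 2.139, -0.003]
ft_force: [2.1, -6.4, -2.1]
width: 36.1
```

Request:
{"name": "move_arm", "arguments": {
  "motion": [
    [0, 0, 0, 0, 0, 0, 0],
    [0, 0, 0, 0, 0, 0, 0],
    [0, 0, 0, 0, 0, 0, 0],
    [0, 0, 0, 0, 0, 0, 0],
    [0, 0, 0, 0, 0, 0, 0]
  ]
}}

```text
t: 23.08
ee_pos: [641.5, 81.9, 81.6]
orientation: [2.297, 2.139, -0.003]
ft_force: [1.4, -7.0, -1.9]
width: 35.9
```

Request:
{"name": "move_arm", "arguments": {
  "motion": [
    [0, 0, 0, 0, 0, 0, 0],
    [0, 0, 0, 0, 0, 0, 0],
    [0, 0, 0, 0, 0, 0, 0],
    [0, 0, 0, 0, 0, 0, 0],
    [0, 0, 0, 0, 0, 0, 0]
  ]
}}

```text
t: 23.5
ee_pos: [641.6, 81.8, 81.6]
orientation: [2.297, 2.138, -0.003]
ft_force: [1.4, -6.2, -2.3]
width: 36.2
```

Request:
{"name": "move_arm", "arguments": {
  "motion": [
    [0, 0, 0, 0, 0, 0, 0],
    [0, 0, 0, 0, 0, 0, 0],
    [0, 0, 0, 0, 0, 0, 0],
    [0, 0, 0, 0, 0, 0, 0],
    [0, 0, 0, 0, 0, 0, 0]
  ]
}}

```text
t: 23.92
ee_pos: [641.5, 81.9, 81.6]
orientation: [2.297, 2.139, -0.003]
ft_force: [1.0, -5.9, -1.8]
width: 35.9
```

Request:
{"name": "move_arm", "arguments": {
  "motion": [
    [0, 0, 0, 0, 0, 0, 0],
    [0, 0, 0, 0, 0, 0, 0],
    [0, 0, 0, 0, 0, 0, 0],
    [0, 0, 0, 0, 0, 0, 0],
    [0, 0, 0, 0, 0, 0, 0]
  ]
}}

```text
t: 24.33
ee_pos: [641.5, 81.9, 81.7]
orientation: [2.297, 2.139, -0.003]
ft_force: [1.3, -6.6, -1.9]
width: 35.8
```

Request:
{"name": "move_arm", "arguments": {
  "motion": [
    [0, 0, 0, 0, 0, 0, 0],
    [0, 0, 0, 0, 0, 0, 0],
    [0, 0, 0, 0, 0, 0, 0],
    [0, 0, 0, 0, 0, 0, 0],
    [0, 0, 0, 0, 0, 0, 0]
  ]
}}

```text
t: 24.75
ee_pos: [641.5, 81.9, 81.6]
orientation: [2.297, 2.139, -0.003]
ft_force: [1.1, -6.6, -3.0]
width: 35.7
```

Request:
{"name": "move_arm", "arguments": {
  "motion": [
    [0, 0, 0, 0, 0, 0, 0],
    [0, 0, 0, 0, 0, 0, 0],
    [0, 0, 0, 0, 0, 0, 0],
    [0, 0, 0, 0, 0, 0, 0],
    [0, 0, 0, 0, 0, 0, 0]
  ]
}}

```text
t: 25.17
ee_pos: [641.5, 81.9, 81.6]
orientation: [2.297, 2.139, -0.003]
ft_force: [1.0, -6.6, -2.5]
width: 35.5
```

```bash
python3 -c "
from go import *
plan([525,-435,120],86.2)"
```

```text
shift [-116.5 -516.9   38.4] turn [0.0035 0.0006 0.0052] | t 25.17 pos [641.5  81.9  81.6] f [ 1.  -6.6 -2.5] w 35.5 target [ 525 -435  120] q [ 0.11  0.63  1.66 -0.    0.86 -1.39]
```

Request:
{"name": "move_arm", "arguments": {
  "motion": [
    [-3, -30, 5, 0, 0, 0, 0],
    [-10, -60, 40, 0, 0, 0, 0],
    [-15, -95, 75, 0, 0, -0.1, 0],
    [-20, -130, 75, 0, 0, -0.2, 0],
    [-25, -165, 75, 0, 0, -0.3, 0]
  ]
}}

```text
t: 25.58
ee_pos: [617.9, -83.0, 159.9]
orientation: [2.593, 1.765, 0.004]
ft_force: [0.9, 0.3, -3.1]
width: 35.8
```

Request:
{"name": "move_arm", "arguments": {
  "motion": [
    [-10, -35, 0, 0, 0, -0.11, 0],
    [-20, -70, 0, 0, 0, -0.22, 0],
    [-30, -105, 0, 0, 0, -0.33, 0],
    [-40, -140, 0, 0, 0, -0.44, 0],
    [-45, -175, 0, 0, 0, -0.55, 0]
  ]
}}

```text
t: 26.0
ee_pos: [569.9, -258.1, 156.5]
orientation: [-2.98, -0.993, 0.004]
ft_force: [0.6, -0.8, -3.1]
width: 36.1
```

Request:
{"name": "move_arm", "arguments": {
  "motion": [
    [-10, -35, 0, 0, 0, -0.12, 0],
    [-20, -70, 0, 0, 0, -0.24, 0],
    [-30, -105, 0, 0, 0, -0.36, 0],
    [-40, -140, 0, 0, 0, -0.48, 0],
    [-45, -175, 0, 0, 0, -0.61, 0]
  ]
}}

```text
t: 26.42
ee_pos: [525.1, -433.2, 156.4]
orientation: [-3.14, -0.059, 0.004]
ft_force: [-0.1, 0.4, -3.6]
width: 35.6
```

```bash
python3 -c "
from go import *
plan([524,-435,70],2.4)
t=get_image('top');save(t,'t3.png',1.5)
from workcell import *
print([(d['p'],onz(t,d['location'][::-1],0)) for d in mark_of(t,'tray')[:1]]);print(pad(t,(675,-108),'black'))"
```

```text
shift [ -1.1  -1.8 -86.4] turn [-0.0011 -0.0027  0.0045] | t 26.42 pos [ 525.1 -433.2  156.4] f [-0.1  0.4 -3.6] w 35.6 target [ 524 -435   70] q [-0.71  0.58  1.54 -0.    1.03 -0.74]
[(0.77, array([ 512.36983144, -378.73101515,    0.        ]))]
(array([ 673.7, -106.6]), array([62. , 99.3]), -0.3, 670)
```

View pics/t3.png

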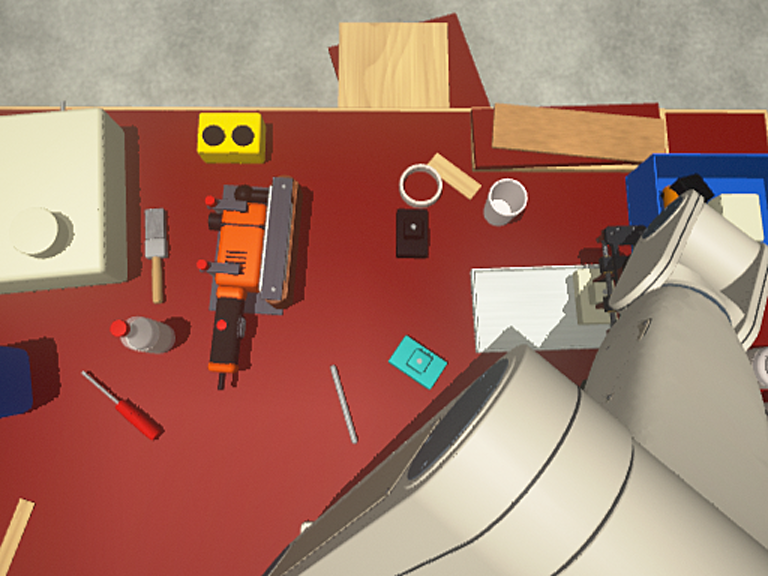

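Request:
{"name": "move_arm", "arguments": {
  "motion": [
    [-3, 0, -35, 0, 0, 0, 0],
    [-3, 0, -70, 0, 0, 0, 0],
    [-3, 0, -95, 0, 0, 0, 0],
    [-3, 0, -104, 0, 0, 0, 0],
    [-3, 0, -104, 0, 0, 0, 0]
  ]
}}

```text
t: 26.93
ee_pos: [522.0, -430.0, 49.7]
orientation: [-3.137, -0.07, 0.01]
ft_force: [-0.2, 0.2, -2.2]
width: 35.8
```

Request:
{"name": "move_arm", "arguments": {
  "motion": [
    [0, 0, -2, 0, 0, 0, 0],
    [0, 0, -3, 0, 0, 0, 0],
    [0, 0, -3, 0, 0, 0, 0]
  ]
}}

```text
t: 27.18
ee_pos: [524.4, -432.8, 51.4]
orientation: [3.139, 0.07, 0.0]
ft_force: [0.1, -0.5, -3.1]
width: 35.7
```

Request:
{"name": "move_arm", "arguments": {
  "motion": [
    [0, 0, -2, 0, 0, 0, 0],
    [0, 0, -3, 0, 0, 0, 0],
    [0, 0, -3, 0, 0, 0, 0]
  ]
}}

```text
t: 27.43
ee_pos: [523.4, -432.3, 47.0]
orientation: [3.14, 0.069, -0.003]
ft_force: [-0.4, 0.0, -3.6]
width: 35.5
```

Request:
{"name": "move_arm", "arguments": {
  "motion": [
    [0, 0, -1, 0, 0, 0, 0],
    [0, 0, -1.5, 0, 0, 0, 0],
    [0, 0, -1.5, 0, 0, 0, 0],
    [0, 0, -1.5, 0, 0, 0, 0],
    [0, 0, -1.5, 0, 0, 0, 0]
  ]
}}

```text
t: 27.85
ee_pos: [523.5, -432.6, 46.0]
orientation: [3.14, 0.069, -0.003]
ft_force: [-2.0, 0.5, 5.5]
width: 35.7
```

Request:
{"name": "move_arm", "arguments": {
  "motion": [
    [0, 0, -1, 0, 0, 0, 0],
    [0, 0, -1, 0, 0, 0, 0],
    [0, 0, -1, 0, 0, 0, 0]
  ]
}}

```text
t: 28.1
ee_pos: [523.4, -433.2, 45.6]
orientation: [3.139, 0.069, -0.002]
ft_force: [-3.5, -0.2, 9.0]
width: 35.8
```

Request:
{"name": "move_arm", "arguments": {
  "motion": [
    [0, 0, 0.5, 0, 0, 0, 60],
    [0, 0, 0.5, 0, 0, 0, 60],
    [0, 0, 0.5, 0, 0, 0, 60],
    [0, 0, 0.5, 0, 0, 0, 60],
    [0, 0, 0.5, 0, 0, 0, 60]
  ]
}}

```text
t: 28.52
ee_pos: [523.3, -432.1, 44.3]
orientation: [3.141, 0.069, -0.004]
ft_force: [0.2, 0.4, -0.8]
width: 59.5
```

Request:
{"name": "move_arm", "arguments": {
  "motion": [
    [0, 0, 20, 0, 0, 0, 60],
    [0, 0, 50, 0, 0, 0, 60],
    [0, 0, 90, 0, 0, 0, 60],
    [0, 0, 120, 0, 0, 0, 60],
    [0, 30, 120, 0, 0, 0, 60]
  ]
}}

```text
t: 28.93
ee_pos: [526.9, -408.4, 171.9]
orientation: [3.131, 0.064, 0.012]
ft_force: [1.4, 0.1, 0.8]
width: 60.0
```

Request:
{"name": "move_arm", "arguments": {
  "motion": [
    [40, 35, 30, 0, 0, -0.05, 60],
    [70, 70, 30, 0, 0, -0.05, 60],
    [80, 105, 30, 0, 0, -0.05, 60],
    [80, 140, 30, 0, 0, -0.05, 60],
    [80, 160, 30, 0, 0, -0.05, 60]
  ]
}}

```text
t: 29.35
ee_pos: [604.6, -239.0, 194.7]
orientation: [-3.141, 0.007, 0.002]
ft_force: [-1.0, 0.7, -1.0]
width: 59.9
```

```bash
python3 -c "
from go import *
plan([674,-107,100],-0.5)
t=get_image('top');s=get_image('side')
print(pad(t,(675,-108),'black'),pad(t,(524,-433),'white'))
a=cv2.resize(t['color'][110:300,250:450,::-1],(800,760));b=cv2.resize(s['color'][130:270,190:390,::-1],(1086,760))
cv2.imwrite('pics/c5.png',cv2.resize(np.hstack([a,b]),(800,322)))
print((proj(s,[674,-107,64])-[190,130])*5.43*.424+[339,0])"
```

```text
shift [ 69.4 132.  -94.7] turn [-0.0003 -0.0013 -0.0042] | t 29.35 pos [ 604.6 -239.   194.7] f [-1.   0.7 -1. ] w 59.9 target [ 674 -107  100] q [-0.39  0.49  1.59 -0.    1.06 -0.39]
(array([ 673.7, -106.6]), array([62. , 99.3]), -0.3, 670) (array([ 473.4, -131.4]), array([910.2, 903.1]), 89.9, 47295)
[[451.04890011 114.64267605]]
```

View pics/c5.png

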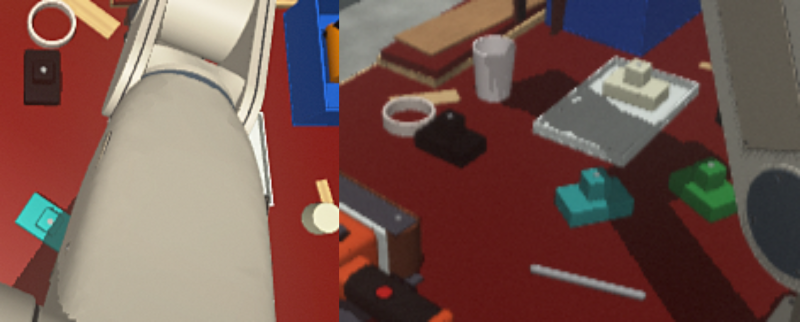

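The white pad lies in the tray. The black pad's dot is at (452,115), as predicted. I'll go and grasp it.

Request:
{"name": "move_arm", "arguments": {
  "motion": [
    [20, 38, 0, 0, 0, -0.004, 60],
    [40, 76, -20, 0, 0, -0.004, 60],
    [60, 114, -50, 0, 0, -0.004, 60],
    [69, 132, -85, 0, 0, -0.004, 60],
    [69, 132, -95, 0, 0, -0.004, 60]
  ]
}}

```text
t: 29.87
ee_pos: [673.1, -107.7, 97.3]
orientation: [-3.141, 0.013, 0.004]
ft_force: [-0.5, -0.1, 0.2]
width: 59.7
```

Request:
{"name": "move_arm", "arguments": {
  "motion": [
    [0, 0, -30, 0, 0, 0, 60],
    [0, 0, -50, 0, 0, 0, 60],
    [0, 0, -50, 0, 0, 0, 60],
    [0, 0, -50, 0, 0, 0, 60]
  ]
}}

```text
t: 30.2
ee_pos: [671.5, -110.9, 48.4]
orientation: [-3.141, 0.017, 0.007]
ft_force: [0.1, 0.0, 0.8]
width: 60.0
```

```bash
python3 -c "
from go import *
plan([674,-107,42],-0.5)"
```

```text
shift [ 2.5  3.9 -6.4] turn [-0.0001 -0.0048  0.002 ] | t 30.2 pos [ 671.5 -110.9   48.4] f [0.1 0.  0.8] w 60.0 target [ 674 -107   42] q [-0.18  0.72  1.58 -0.    0.85 -0.17]
```

Request:
{"name": "move_arm", "arguments": {
  "motion": [
    [1, 3, -7, 0, 0, 0, 60],
    [1, 3, -7, 0, 0, 0, 60],
    [1, 3, -7, 0, 0, 0, 60]
  ]
}}

```text
t: 30.45
ee_pos: [674.0, -107.6, 43.7]
orientation: [3.141, -0.016, -0.001]
ft_force: [0.7, 0.5, 0.5]
width: 60.1
```

```bash
python3 -c "
from go import *
plan([674,-107,42],-0.5)"
```

```text
shift [ 0.   0.6 -1.7] turn [ 0.0005 -0.0005  0.0016] | t 30.45 pos [ 674.  -107.6   43.7] f [0.7 0.5 0.5] w 60.1 target [ 674 -107   42] q [-0.18  0.72  1.58 -0.    0.84 -0.16]
```

Request:
{"name": "move_arm", "arguments": {
  "motion": [
    [0, 0.5, -2, 0, 0, 0, 50],
    [0, 0.5, -2, 0, 0, 0, 0],
    [0, 0.5, -2, 0, 0, 0, 0],
    [0, 0.5, -2, 0, 0, 0, 0],
    [0, 0.5, -2, 0, 0, 0, 0]
  ]
}}

```text
t: 30.87
ee_pos: [673.9, -106.8, 41.1]
orientation: [3.141, -0.016, -0.001]
ft_force: [0.8, -0.6, 0.2]
width: 35.9
```

Request:
{"name": "move_arm", "arguments": {
  "motion": [
    [0, 0, 0, 0, 0, 0, 0],
    [0, 0, 0, 0, 0, 0, 0],
    [0, 0, 0, 0, 0, 0, 0],
    [0, 0, 0, 0, 0, 0, 0],
    [0, 0, 0, 0, 0, 0, 0]
  ]
}}

```text
t: 31.28
ee_pos: [673.9, -106.8, 41.0]
orientation: [3.141, -0.016, -0.002]
ft_force: [3.0, -0.5, 4.6]
width: 35.9
```

Request:
{"name": "move_arm", "arguments": {
  "motion": [
    [0, 0, 15, 0, 0, 0, 0],
    [0, 0, 30, 0, 0, 0, 0],
    [0, 0, 40, 0, 0, 0, 0],
    [0, 0, 40, 0, 0, 0, 0],
    [0, 0, 40, 0, 0, 0, 0]
  ]
}}

```text
t: 31.7
ee_pos: [673.7, -106.8, 81.8]
orientation: [3.141, -0.016, -0.001]
ft_force: [-0.1, -0.9, -2.3]
width: 36.2
```

```bash
python3 -c "
from go import *
plan(np.r_[641.5,80,81],-3.8)"
```

```text
shift [-32.2 186.8  -0.8] turn [ 0.0005 -0.0006 -0.0562] | t 31.7 pos [ 673.7 -106.8   81.8] f [-0.1 -0.9 -2.3] w 36.2 target [641.5  80.   81. ] q [-0.17  0.67  1.57 -0.    0.9  -0.16]
```

Request:
{"name": "move_arm", "arguments": {
  "motion": [
    [-8, 40, 0, 0, 0, -0.056, 0],
    [-16, 80, 0, 0, 0, -0.056, 0],
    [-24, 120, 0, 0, 0, -0.056, 0],
    [-32, 160, 0, 0, 0, -0.056, 0],
    [-32, 187, 0, 0, 0, -0.056, 0]
  ]
}}

```text
t: 32.12
ee_pos: [638.5, 83.2, 79.6]
orientation: [3.14, -0.102, -0.009]
ft_force: [0.1, -0.1, -2.3]
width: 36.0
```

Request:
{"name": "move_arm", "arguments": {
  "motion": [
    [0, 5, 0, 0, 0, 0, 0],
    [0, 8, 0, 0, 0, 0, 0],
    [0, 8, 0, 0, 0, 0, 0],
    [0, 8, 0, 0, 0, 0, 0]
  ]
}}

```text
t: 32.45
ee_pos: [641.2, 87.2, 80.2]
orientation: [3.139, -0.105, -0.004]
ft_force: [-0.4, -0.2, -1.7]
width: 35.7
```

```bash
python3 -c "
from go import *
plan(np.r_[641.5,96,81],-3.8)"
```

```text
shift [0.3 8.8 0.8] turn [ 0.0004 -0.0028  0.0006] | t 32.45 pos [641.2  87.2  80.2] f [-0.4 -0.2 -1.7] w 35.7 target [641.5  96.   81. ] q [ 0.12  0.63  1.65 -0.    0.86  0.18]
```

Request:
{"name": "move_arm", "arguments": {
  "motion": [
    [0, 3, 0, 0, 0, 0, 0],
    [0, 6, 0, 0, 0, 0, 0],
    [0, 8, 0, 0, 0, 0, 0],
    [0, 8, 0, 0, 0, 0, 0]
  ]
}}

```text
t: 32.78
ee_pos: [641.4, 96.1, 80.5]
orientation: [3.14, -0.105, -0.003]
ft_force: [0.1, -0.8, -2.1]
width: 35.8
```

Request:
{"name": "move_arm", "arguments": {
  "motion": [
    [0, 1, 0, 0, 0, 0, 0],
    [0, 2, 0, 0, 0, 0, 0],
    [0, 2, 0, 0, 0, 0, 0]
  ]
}}

```text
t: 33.03
ee_pos: [641.3, 98.2, 80.6]
orientation: [3.139, -0.103, -0.003]
ft_force: [-0.0, -0.7, -3.3]
width: 35.8
```

Request:
{"name": "move_arm", "arguments": {
  "motion": [
    [0, 1, 0, 0, 0, 0, 0],
    [0, 2, 0, 0, 0, 0, 0],
    [0, 2, 0, 0, 0, 0, 0]
  ]
}}

```text
t: 33.28
ee_pos: [641.4, 99.9, 80.6]
orientation: [3.139, -0.103, -0.003]
ft_force: [1.4, -3.9, -3.2]
width: 35.9
```

Request:
{"name": "move_arm", "arguments": {
  "motion": [
    [0, 1, 0, 0, 0, 0, 0],
    [0, 1, 0, 0, 0, 0, 0],
    [0, 1, 0, 0, 0, 0, 0]
  ]
}}

```text
t: 33.53
ee_pos: [641.5, 100.6, 80.6]
orientation: [3.139, -0.103, -0.003]
ft_force: [1.2, -5.4, -2.3]
width: 35.5
```

Contact at 5.4 N. I'll add a little and hold for over 3 s.

Request:
{"name": "move_arm", "arguments": {
  "motion": [
    [0, 0.5, 0, 0, 0, 0, 0],
    [0, 0.5, 0, 0, 0, 0, 0],
    [0, 0.5, 0, 0, 0, 0, 0],
    [0, 0.5, 0, 0, 0, 0, 0],
    [0, 0.5, 0, 0, 0, 0, 0]
  ]
}}

```text
t: 33.95
ee_pos: [641.5, 100.9, 80.6]
orientation: [3.139, -0.104, -0.003]
ft_force: [1.3, -6.9, -2.6]
width: 35.7
```

Request:
{"name": "move_arm", "arguments": {
  "motion": [
    [0, 0, 0, 0, 0, 0, 0],
    [0, 0, 0, 0, 0, 0, 0],
    [0, 0, 0, 0, 0, 0, 0],
    [0, 0, 0, 0, 0, 0, 0],
    [0, 0, 0, 0, 0, 0, 0]
  ]
}}

```text
t: 34.37
ee_pos: [641.5, 100.9, 80.7]
orientation: [3.139, -0.104, -0.003]
ft_force: [0.6, -6.3, -2.4]
width: 35.6
```

Request:
{"name": "move_arm", "arguments": {
  "motion": [
    [0, 0, 0, 0, 0, 0, 0],
    [0, 0, 0, 0, 0, 0, 0],
    [0, 0, 0, 0, 0, 0, 0],
    [0, 0, 0, 0, 0, 0, 0],
    [0, 0, 0, 0, 0, 0, 0]
  ]
}}

```text
t: 34.78
ee_pos: [641.5, 100.9, 80.6]
orientation: [3.139, -0.104, -0.003]
ft_force: [1.5, -6.0, -2.6]
width: 36.0
```

Request:
{"name": "move_arm", "arguments": {
  "motion": [
    [0, 0, 0, 0, 0, 0, 0],
    [0, 0, 0, 0, 0, 0, 0],
    [0, 0, 0, 0, 0, 0, 0],
    [0, 0, 0, 0, 0, 0, 0],
    [0, 0, 0, 0, 0, 0, 0]
  ]
}}

```text
t: 35.2
ee_pos: [641.5, 100.9, 80.6]
orientation: [3.139, -0.104, -0.003]
ft_force: [1.8, -6.8, -2.4]
width: 35.9
```

Request:
{"name": "move_arm", "arguments": {
  "motion": [
    [0, 0, 0, 0, 0, 0, 0],
    [0, 0, 0, 0, 0, 0, 0],
    [0, 0, 0, 0, 0, 0, 0],
    [0, 0, 0, 0, 0, 0, 0],
    [0, 0, 0, 0, 0, 0, 0]
  ]
}}

```text
t: 35.62
ee_pos: [641.5, 100.9, 80.6]
orientation: [3.139, -0.104, -0.003]
ft_force: [1.1, -6.9, -2.7]
width: 36.0
```

Request:
{"name": "move_arm", "arguments": {
  "motion": [
    [0, 0, 0, 0, 0, 0, 0],
    [0, 0, 0, 0, 0, 0, 0],
    [0, 0, 0, 0, 0, 0, 0],
    [0, 0, 0, 0, 0, 0, 0],
    [0, 0, 0, 0, 0, 0, 0]
  ]
}}

```text
t: 36.03
ee_pos: [641.5, 100.9, 80.6]
orientation: [3.139, -0.104, -0.003]
ft_force: [1.5, -5.8, -3.1]
width: 35.7
```

Request:
{"name": "move_arm", "arguments": {
  "motion": [
    [0, 0, 0, 0, 0, 0, 0],
    [0, 0, 0, 0, 0, 0, 0],
    [0, 0, 0, 0, 0, 0, 0],
    [0, 0, 0, 0, 0, 0, 0],
    [0, 0, 0, 0, 0, 0, 0]
  ]
}}

```text
t: 36.45
ee_pos: [641.5, 100.9, 80.6]
orientation: [3.139, -0.104, -0.003]
ft_force: [1.0, -5.6, -1.3]
width: 35.9
```

Request:
{"name": "move_arm", "arguments": {
  "motion": [
    [0, 0, 0, 0, 0, 0, 0],
    [0, 0, 0, 0, 0, 0, 0],
    [0, 0, 0, 0, 0, 0, 0],
    [0, 0, 0, 0, 0, 0, 0],
    [0, 0, 0, 0, 0, 0, 0]
  ]
}}

```text
t: 36.87
ee_pos: [641.5, 100.9, 80.6]
orientation: [3.139, -0.104, -0.003]
ft_force: [2.0, -5.9, -2.4]
width: 35.6
```

Next I'll back off, turn the pad a quarter and approach with its end.

Request:
{"name": "move_arm", "arguments": {
  "motion": [
    [-1, -30, 3, 0, 0, 0, 0],
    [-3, -60, 3, 0, 0, 0.1, 0],
    [-4, -82, 3, 0, 0, 0.2, 0],
    [-4, -82, 3, 0, 0, 0.3, 0],
    [-4, -82, 3, 0, 0, 0.4, 0]
  ]
}}

```text
t: 37.28
ee_pos: [637.1, 18.7, 83.5]
orientation: [-3.097, -0.525, 0.004]
ft_force: [-0.0, 0.0, -2.6]
width: 35.7
```

Request:
{"name": "move_arm", "arguments": {
  "motion": [
    [0, 0, 0, 0, 0, 0.6, 0],
    [0, 0, 0, 0, 0, 0.6, 0],
    [0, 0, 0, 0, 0, 0.6, 0],
    [0, 0, 0, 0, 0, 0.6, 0],
    [0, 0, 0, 0, 0, 0.6, 0]
  ]
}}

```text
t: 37.7
ee_pos: [637.1, 20.3, 83.5]
orientation: [2.801, 1.422, -0.003]
ft_force: [0.2, -0.2, -3.4]
width: 35.7
```

Request:
{"name": "move_arm", "arguments": {
  "motion": [
    [0, 0, 0, 0, 0, 0.571, 0],
    [0, 0, 0, 0, 0, 0.571, 0],
    [0, 0, 0, 0, 0, 0.571, 0],
    [0, 0, 0, 0, 0, 0.571, 0],
    [0, 0, 0, 0, 0, 0.571, 0]
  ]
}}

```text
t: 38.12
ee_pos: [637.1, 20.4, 83.5]
orientation: [2.286, 2.153, -0.002]
ft_force: [0.3, 0.3, -3.2]
width: 35.9
```

```bash
python3 -c "
from go import *
plan(np.r_[641.5,76,81.6],86.2)"
```

```text
shift [ 4.4 55.6 -1.9] turn [ 0.0015 -0.0001 -0.0065] | t 38.12 pos [637.1  20.4  83.5] f [ 0.3  0.3 -3.2] w 35.9 target [641.5  76.   81.6] q [ 0.01  0.62  1.68 -0.    0.85 -1.5 ]
```

Request:
{"name": "move_arm", "arguments": {
  "motion": [
    [1, 20, -2, 0, 0, -0.006, 0],
    [3, 40, -2, 0, 0, -0.006, 0],
    [4, 50, -2, 0, 0, -0.006, 0],
    [4, 54, -2, 0, 0, -0.006, 0],
    [4, 54, -2, 0, 0, -0.006, 0]
  ]
}}

```text
t: 38.53
ee_pos: [641.2, 74.8, 81.5]
orientation: [2.297, 2.141, -0.002]
ft_force: [0.6, -0.8, -2.7]
width: 35.8
```

Request:
{"name": "move_arm", "arguments": {
  "motion": [
    [0, 1, 0, 0, 0, 0, 0],
    [0, 2, 0, 0, 0, 0, 0],
    [0, 2, 0, 0, 0, 0, 0]
  ]
}}

```text
t: 38.78
ee_pos: [641.2, 75.2, 81.5]
orientation: [2.299, 2.138, -0.002]
ft_force: [-0.4, 0.3, -2.7]
width: 35.9
```

Request:
{"name": "move_arm", "arguments": {
  "motion": [
    [0, 1, 0, 0, 0, 0, 0],
    [0, 2, 0, 0, 0, 0, 0],
    [0, 2, 0, 0, 0, 0, 0]
  ]
}}

```text
t: 39.03
ee_pos: [641.3, 77.6, 81.5]
orientation: [2.299, 2.139, -0.002]
ft_force: [0.3, 1.3, -3.1]
width: 35.9
```

Request:
{"name": "move_arm", "arguments": {
  "motion": [
    [0, 1, 0, 0, 0, 0, 0],
    [0, 2, 0, 0, 0, 0, 0],
    [0, 2, 0, 0, 0, 0, 0]
  ]
}}

```text
t: 39.28
ee_pos: [641.4, 79.6, 81.6]
orientation: [2.298, 2.139, -0.003]
ft_force: [-0.3, -2.2, -2.8]
width: 35.8
```

Request:
{"name": "move_arm", "arguments": {
  "motion": [
    [0, 1, 0, 0, 0, 0, 0],
    [0, 2, 0, 0, 0, 0, 0],
    [0, 2.5, 0, 0, 0, 0, 0],
    [0, 2.5, 0, 0, 0, 0, 0],
    [0, 2.5, 0, 0, 0, 0, 0]
  ]
}}

```text
t: 39.7
ee_pos: [641.5, 81.5, 81.6]
orientation: [2.297, 2.139, -0.003]
ft_force: [1.6, -5.3, -2.3]
width: 35.8
```

Request:
{"name": "move_arm", "arguments": {
  "motion": [
    [0, 0, 0, 0, 0, 0, 0],
    [0, 0, 0, 0, 0, 0, 0],
    [0, 0, 0, 0, 0, 0, 0],
    [0, 0, 0, 0, 0, 0, 0],
    [0, 0, 0, 0, 0, 0, 0]
  ]
}}

```text
t: 40.12
ee_pos: [641.5, 81.5, 81.6]
orientation: [2.297, 2.139, -0.003]
ft_force: [1.2, -5.3, -2.2]
width: 36.0
```

Request:
{"name": "move_arm", "arguments": {
  "motion": [
    [0, 0, 0, 0, 0, 0, 0],
    [0, 0, 0, 0, 0, 0, 0],
    [0, 0, 0, 0, 0, 0, 0],
    [0, 0, 0, 0, 0, 0, 0],
    [0, 0, 0, 0, 0, 0, 0]
  ]
}}

```text
t: 40.53
ee_pos: [641.5, 81.5, 81.6]
orientation: [2.297, 2.139, -0.003]
ft_force: [0.6, -5.0, -2.4]
width: 35.8
```

Request:
{"name": "move_arm", "arguments": {
  "motion": [
    [0, 0, 0, 0, 0, 0, 0],
    [0, 0, 0, 0, 0, 0, 0],
    [0, 0, 0, 0, 0, 0, 0],
    [0, 0, 0, 0, 0, 0, 0],
    [0, 0, 0, 0, 0, 0, 0]
  ]
}}

```text
t: 40.95
ee_pos: [641.5, 81.5, 81.6]
orientation: [2.298, 2.139, -0.003]
ft_force: [1.3, -6.6, -1.9]
width: 35.9
```

Request:
{"name": "move_arm", "arguments": {
  "motion": [
    [0, 0, 0, 0, 0, 0, 0],
    [0, 0, 0, 0, 0, 0, 0],
    [0, 0, 0, 0, 0, 0, 0],
    [0, 0, 0, 0, 0, 0, 0],
    [0, 0, 0, 0, 0, 0, 0]
  ]
}}

```text
t: 41.37
ee_pos: [641.5, 81.5, 81.7]
orientation: [2.297, 2.139, -0.003]
ft_force: [1.1, -6.1, -2.7]
width: 35.9
```

Request:
{"name": "move_arm", "arguments": {
  "motion": [
    [0, 0, 0, 0, 0, 0, 0],
    [0, 0, 0, 0, 0, 0, 0],
    [0, 0, 0, 0, 0, 0, 0],
    [0, 0, 0, 0, 0, 0, 0],
    [0, 0, 0, 0, 0, 0, 0]
  ]
}}

```text
t: 41.78
ee_pos: [641.5, 81.5, 81.6]
orientation: [2.298, 2.139, -0.003]
ft_force: [1.2, -5.6, -2.7]
width: 35.7
```

Request:
{"name": "move_arm", "arguments": {
  "motion": [
    [0, 0, 0, 0, 0, 0, 0],
    [0, 0, 0, 0, 0, 0, 0],
    [0, 0, 0, 0, 0, 0, 0],
    [0, 0, 0, 0, 0, 0, 0],
    [0, 0, 0, 0, 0, 0, 0]
  ]
}}

```text
t: 42.2
ee_pos: [641.5, 81.5, 81.6]
orientation: [2.297, 2.139, -0.003]
ft_force: [1.5, -5.6, -2.3]
width: 36.1
```

Request:
{"name": "move_arm", "arguments": {
  "motion": [
    [0, 0, 0, 0, 0, 0, 0],
    [0, 0, 0, 0, 0, 0, 0],
    [0, 0, 0, 0, 0, 0, 0],
    [0, 0, 0, 0, 0, 0, 0],
    [0, 0, 0, 0, 0, 0, 0]
  ]
}}

```text
t: 42.62
ee_pos: [641.5, 81.5, 81.6]
orientation: [2.297, 2.139, -0.003]
ft_force: [0.4, -6.0, -2.4]
width: 35.8
```

Request:
{"name": "move_arm", "arguments": {
  "motion": [
    [0, 0, 0, 0, 0, 0, 0],
    [0, 0, 0, 0, 0, 0, 0],
    [0, 0, 0, 0, 0, 0, 0],
    [0, 0, 0, 0, 0, 0, 0],
    [0, 0, 0, 0, 0, 0, 0]
  ]
}}

```text
t: 43.03
ee_pos: [641.5, 81.5, 81.6]
orientation: [2.297, 2.139, -0.003]
ft_force: [0.9, -5.3, -1.6]
width: 35.8
```

Request:
{"name": "move_arm", "arguments": {
  "motion": [
    [-3, -30, 5, 0, 0, 0, 0],
    [-10, -60, 40, 0, 0, 0, 0],
    [-15, -95, 75, 0, 0, -0.1, 0],
    [-20, -130, 75, 0, 0, -0.2, 0],
    [-25, -165, 75, 0, 0, -0.3, 0]
  ]
}}

```text
t: 43.45
ee_pos: [618.0, -83.6, 159.9]
orientation: [2.593, 1.765, 0.005]
ft_force: [1.1, -0.1, -2.3]
width: 36.1
```

Request:
{"name": "move_arm", "arguments": {
  "motion": [
    [-10, -30, 0, 0, 0, -0.12, 0],
    [-20, -60, 0, 0, 0, -0.24, 0],
    [-30, -90, 0, 0, 0, -0.36, 0],
    [-40, -120, 0, 0, 0, -0.48, 0],
    [-48, -150, 0, 0, 0, -0.58, 0]
  ]
}}

```text
t: 43.87
ee_pos: [567.4, -233.5, 156.6]
orientation: [2.995, 0.947, -0.003]
ft_force: [0.3, 0.5, -2.8]
width: 35.4
```

Request:
{"name": "move_arm", "arguments": {
  "motion": [
    [-10, -15, 0, 0, 0, -0.12, 0],
    [-20, -30, 0, 0, 0, -0.24, 0],
    [-30, -45, 0, 0, 0, -0.36, 0],
    [-40, -60, 0, 0, 0, -0.48, 0],
    [-47, -75, 0, 0, 0, -0.58, 0]
  ]
}}

```text
t: 44.28
ee_pos: [520.4, -307.9, 156.4]
orientation: [-3.14, -0.051, 0.004]
ft_force: [0.5, 0.4, -3.7]
width: 36.0
```

```bash
python3 -c "
from go import *
plan([519,-308,48],2.4)
s=get_image('side');t=get_image('top')
save(s,'s5.png',5,(230,130,370,240))"
```

```text
shift [-1.400e+00 -1.000e-01 -1.084e+02] turn [-0.0007 -0.0026  0.0095] | t 44.28 pos [ 520.4 -307.9  156.4] f [ 0.5  0.4 -3.7] w 36.0 target [ 519 -308   48] q [-0.55  0.48  1.72 -0.    0.95 -0.59]
```

View pics/s5.png

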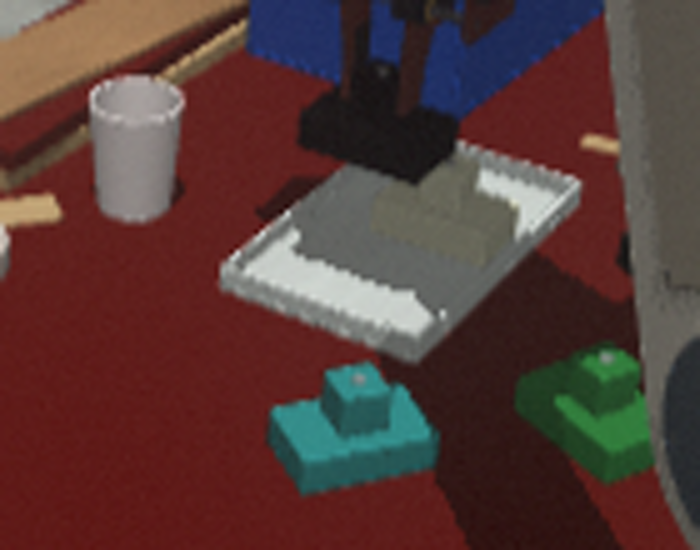

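```bash
python3 -c "
from go import *
s=get_image('side')
f=lambda P:((proj(s,P)-[230,130])*5).round().astype(int).tolist()
a=np.radians(2.4)
Q=np.array([[np.cos(a),-np.sin(a)],[np.sin(a),np.cos(a)]])
for c in((523,-432),): print('white top slab',f([np.r_[Q@[x,y]+c,34] for x,y in((-50,32),(-50,-32),(50,32),(50,-32))]),'boss',f([c+(68,)]))
print('tray rim',f([np.r_[Q@[x,y]+(521,-373),22] for x,y in((-85,140),(-85,-140),(85,140),(85,-140))]))
c=lambda p:np.array(p)/5+[230,130]
print('tray corners',[onz(s,c(p),22)[:2].round() for p in((418,345),(578,180),(225,268),(460,143))])
"
```

```text
white top slab [[484, 209], [521, 175], [372, 171], [410, 139]] boss [[451, 136]]
tray rim [[421, 335], [584, 176], [221, 260], [399, 117]]
tray corners [array([ 425., -225.]), array([ 443., -507.]), array([ 592., -223.]), array([ 548., -501.])]
```

```bash
python3 -c "
from go import *
s=get_image('side');t=get_image('top')
c=lambda p:np.array(p)/5+[230,130]
for p in((485,230),(517,207),(372,188)): print(onz(s,c(p),34)[:2].round())
print('boss',onz(s,c((455,160)),68)[:2].round())
cv2.imwrite('pics/st.png',np.vstack([cv2.resize(s['color'][150:195,295:340,::-1],(560,560),interpolation=3)]))
print([(d['p'],d['location'],onz(t,d['location'][::-1],4)[:2].round()) for d in mark_of(t,'pad_natural')])"
```

```text
[ 456. -375.]
[ 453. -420.]
[ 557. -375.]
boss [ 501. -400.]
[(0.76, [243.1, 277.2], array([ 407., -115.])), (0.73, [281.3, 319.7], array([ 295., -240.]))]
```

View pics/st.png

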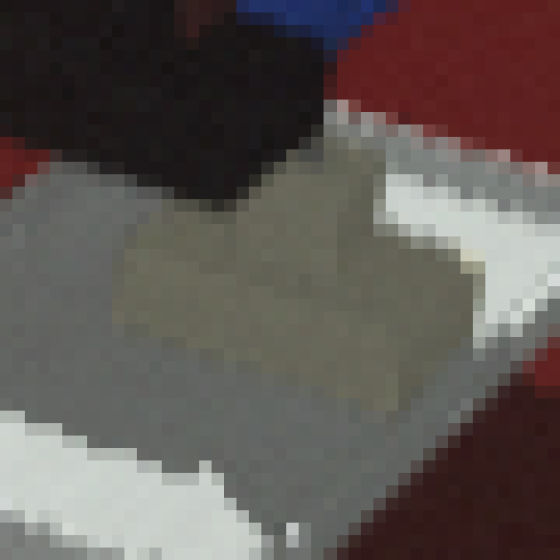

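The white pad has been knocked to about (503,-403), still flat in the tray. The spot for the black pad at y≈-302 is clear of it.

Request:
{"name": "move_arm", "arguments": {
  "motion": [
    [2, 6, -35, 0, 0, 0.009, 0],
    [2, 6, -70, 0, 0, 0.009, 0],
    [2, 6, -95, 0, 0, 0.009, 0],
    [2, 6, -104, 0, 0, 0.009, 0],
    [2, 6, -104, 0, 0, 0.009, 0]
  ]
}}

```text
t: 45.0
ee_pos: [522.1, -300.0, 50.2]
orientation: [-3.138, -0.078, 0.01]
ft_force: [-0.9, -0.1, -2.7]
width: 35.7
```

Request:
{"name": "move_arm", "arguments": {
  "motion": [
    [0, 0, -1, 0, 0, 0, 0],
    [0, 0, -2, 0, 0, 0, 0],
    [0, 0, -2, 0, 0, 0, 0],
    [0, 0, -2, 0, 0, 0, 0]
  ]
}}

```text
t: 45.33
ee_pos: [524.2, -302.2, 52.0]
orientation: [3.139, 0.075, -0.0]
ft_force: [-0.8, -0.3, -2.6]
width: 36.2
```

Request:
{"name": "move_arm", "arguments": {
  "motion": [
    [0, 0, -1, 0, 0, 0, 0],
    [0, 0, -2, 0, 0, 0, 0],
    [0, 0, -2, 0, 0, 0, 0]
  ]
}}

```text
t: 45.58
ee_pos: [523.3, -301.8, 48.8]
orientation: [3.14, 0.075, -0.003]
ft_force: [-0.0, -0.0, -3.0]
width: 36.2
```

Request:
{"name": "move_arm", "arguments": {
  "motion": [
    [0, 0, -1, 0, 0, 0, 0],
    [0, 0, -2, 0, 0, 0, 0],
    [0, 0, -2, 0, 0, 0, 0]
  ]
}}

```text
t: 45.83
ee_pos: [523.1, -301.6, 46.3]
orientation: [3.141, 0.075, -0.004]
ft_force: [0.1, 1.1, -2.9]
width: 35.6
```

Request:
{"name": "move_arm", "arguments": {
  "motion": [
    [0, 0, -1, 0, 0, 0, 0],
    [0, 0, -1.5, 0, 0, 0, 0],
    [0, 0, -1.5, 0, 0, 0, 0],
    [0, 0, -1.5, 0, 0, 0, 0]
  ]
}}

```text
t: 46.17
ee_pos: [523.3, -301.7, 45.1]
orientation: [3.14, 0.075, -0.004]
ft_force: [-0.9, 0.1, -0.6]
width: 35.8
```

Request:
{"name": "move_arm", "arguments": {
  "motion": [
    [0, 0, -0.5, 0, 0, 0, 0],
    [0, 0, -0.5, 0, 0, 0, 0],
    [0, 0, -0.5, 0, 0, 0, 0]
  ]
}}

```text
t: 46.42
ee_pos: [523.2, -301.7, 45.0]
orientation: [3.14, 0.075, -0.003]
ft_force: [-2.8, 2.0, 5.8]
width: 35.7
```

Request:
{"name": "move_arm", "arguments": {
  "motion": [
    [0, 0, 0.5, 0, 0, 0, 60],
    [0, 0, 0.5, 0, 0, 0, 60],
    [0, 0, 0.5, 0, 0, 0, 60],
    [0, 0, 0.5, 0, 0, 0, 60],
    [0, 0, 0.5, 0, 0, 0, 60]
  ]
}}

```text
t: 46.83
ee_pos: [523.3, -301.8, 44.9]
orientation: [3.14, 0.075, -0.003]
ft_force: [-0.3, 0.7, -0.4]
width: 59.7
```

Request:
{"name": "move_arm", "arguments": {
  "motion": [
    [0, 0, 20, 0, 0, 0, 60],
    [0, 0, 50, 0, 0, 0, 60],
    [0, 0, 90, 0, 0, 0, 60],
    [0, 0, 130, 0, 0, 0, 60],
    [0, 0, 170, 0, 0, 0, 60]
  ]
}}

```text
t: 47.25
ee_pos: [522.9, -301.5, 216.5]
orientation: [-3.141, -0.075, 0.005]
ft_force: [1.1, -0.6, -0.3]
width: 60.3
```

Request:
{"name": "move_arm", "arguments": {
  "motion": [
    [-10, 30, 30, 0, 0, 0.1, 40],
    [-20, 70, 60, 0, 0, 0.2, 40],
    [-30, 110, 80, 0, 0, 0.32, 40],
    [-40, 150, 85, 0, 0, 0.44, 40],
    [-50, 190, 85, 0, 0, 0.56, 40]
  ]
}}

```text
t: 47.67
ee_pos: [476.9, -124.1, 301.6]
orientation: [2.992, 0.946, 0.002]
ft_force: [0.9, 0.4, 0.1]
width: 39.9
```

Request:
{"name": "move_arm", "arguments": {
  "motion": [
    [0, 40, 0, 0, 0, 0.12, 40],
    [0, 80, 0, 0, 0, 0.24, 40],
    [0, 120, 0, 0, 0, 0.36, 40],
    [0, 150, 0, 0, 0, 0.48, 40],
    [0, 180, 0, 0, 0, 0.55, 40]
  ]
}}

```text
t: 48.08
ee_pos: [476.1, 57.0, 299.5]
orientation: [2.622, 1.727, -0.002]
ft_force: [0.8, 0.5, -0.5]
width: 40.0
```

```bash
python3 -c "
from go import *
plan([472,166,300],86.2);plan([470,166,158],86.2,35)
t=get_image('top');s=get_image('side')
print(pad(t,(505,-403),'black'),pad(t,(523,-302),'black'),[(d['p'],onz(t,d['location'][::-1],4)[:2].round()) for l in('pad_natural','pad_black','tray') for d in mark_of(t,l)])
a=cv2.resize(t['color'][150:260,300:430,::-1],(650,550));b=cv2.resize(s['color'][130:240,230:370,::-1],(700,550))
cv2.imwrite('pics/c6.png',cv2.resize(np.hstack([a,b]),(800,326)))"
```

```text
shift [ -4.1 109.    0.5] turn [2.100e-03 2.000e-04 3.396e-01] | t 48.08 pos [476.1  57.  299.5] f [ 0.8  0.5 -0.5] w 40.0 target [472 166 300] q [ 0.1   0.12  1.86 -0.    1.17 -1.07]
shift [  -6.1  109.  -141.5] turn [ 0.5989 -0.1432  0.3291] | t 48.08 pos [476.1  57.  299.5] f [ 0.8  0.5 -0.5] w 40.0 target [470 166 158] q [ 0.1   0.12  1.86 -0.    1.17 -1.07]
None (array([ 522.5, -299.3]), array([98. , 65.9]), 2.7, 706) [(0.89, array([ 292., -239.])), (0.76, array([ 407., -120.])), (0.61, array([ 514., -403.])), (0.64, array([ 330., -445.])), (0.62, array([ 537., -297.])), (0.76, array([ 517., -376.]))]
```

View pics/c6.png

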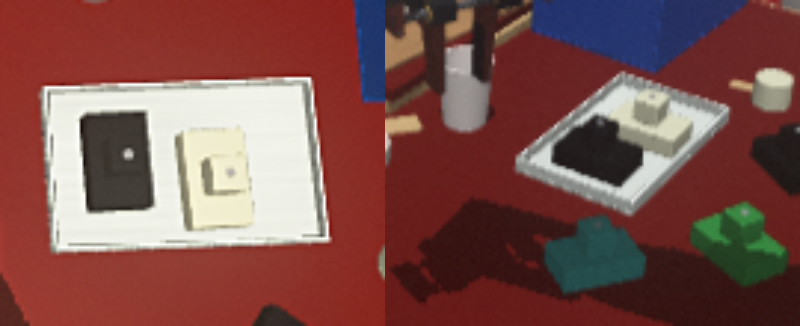

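Both pads lie flat in the tray, with centres around (115,160) and (215,178) in the crop. Next is the trigger.

Request:
{"name": "move_arm", "arguments": {
  "motion": [
    [-1, 30, 0, 0, 0, 0.1, 40],
    [-2, 70, 0, 0, 0, 0.2, 40],
    [-4, 109, 0, 0, 0, 0.34, 40],
    [-4, 109, 0, 0, 0, 0.34, 40],
    [-4, 109, 0, 0, 0, 0.34, 40]
  ]
}}

```text
t: 48.75
ee_pos: [472.7, 164.2, 299.1]
orientation: [2.299, 2.139, -0.003]
ft_force: [-0.3, -1.1, -0.3]
width: 39.7
```

Request:
{"name": "move_arm", "arguments": {
  "motion": [
    [0, -2, -140, 0.608, -0.043, 0.012, 40],
    [0, -2, -140, 0.608, -0.043, 0.012, 40],
    [0, -2, -140, 0.608, -0.043, 0.012, 40],
    [0, -2, -140, 0.608, -0.043, 0.012, 40],
    [0, -2, -140, 0.608, -0.043, 0.012, 40]
  ]
}}

```text
t: 49.17
ee_pos: [471.0, 160.0, 157.7]
orientation: [-1.983, -1.856, -0.546]
ft_force: [-0.4, 0.4, -0.1]
width: 40.1
```

```bash
python3 -c "
from go import *
plan(w(-137.5,5,78),86.2,35)"
```

```text
shift [  3.5  45.3 -79.7] turn [ 0.0689 -0.0091 -0.0021] | t 49.17 pos [471.  160.  157.7] f [-0.4  0.4 -0.1] w 40.1 target [474.6 205.3  78. ] q [-0.02  0.36  2.06  0.75  0.86 -2.07]
```

Request:
{"name": "move_arm", "arguments": {
  "motion": [
    [3, 0, -80, 0.069, -0.01, 0, 40],
    [3, 0, -80, 0.069, -0.01, 0, 40],
    [3, 0, -80, 0.069, -0.01, 0, 40],
    [3, 45, -80, 0.069, -0.01, 0, 40],
    [3, 45, -80, 0.069, -0.01, 0, 40]
  ]
}}

```text
t: 49.58
ee_pos: [474.9, 208.9, 80.7]
orientation: [-1.937, -1.822, -0.609]
ft_force: [-0.8, -0.0, 0.4]
width: 39.7
```

```bash
python3 -c "
from go import *
plan([476.5,231,77.5],86.2,35)"
```

```text
shift [ 1.6 22.1 -3.2] turn [ 0.0016  0.0005 -0.005 ] | t 49.58 pos [474.9 208.9  80.7] f [-0.8 -0.   0.4] w 39.7 target [476.5 231.   77.5] q [ 0.04  0.54  2.08  1.01  0.73 -2.32]
```

Request:
{"name": "move_arm", "arguments": {
  "motion": [
    [1, 15, -2, 0, 0, -0.005, 40],
    [2, 22, -2, 0, 0, -0.005, 40],
    [2, 28, -2, 0, 0, -0.005, 40],
    [2, 28, -2, 0, 0, -0.005, 40],
    [2, 28, -2, 0, 0, -0.005, 40]
  ]
}}

```text
t: 50.0
ee_pos: [477.4, 235.2, 79.1]
orientation: [-1.941, -1.823, -0.614]
ft_force: [0.2, -0.3, -0.4]
width: 40.2
```

Request:
{"name": "move_arm", "arguments": {
  "motion": [
    [0, 3, 0, 0, 0, 0, 40],
    [0, 6, 0, 0, 0, 0, 40],
    [0, 6, 0, 0, 0, 0, 40]
  ]
}}

```text
t: 50.25
ee_pos: [477.3, 241.1, 78.0]
orientation: [-1.941, -1.822, -0.613]
ft_force: [0.2, -2.9, 2.8]
width: 40.0
```

Request:
{"name": "move_arm", "arguments": {
  "motion": [
    [0, 2, 0, 0, 0, 0, 40],
    [0, 3, 0, 0, 0, 0, 40],
    [0, 3, 0, 0, 0, 0, 40]
  ]
}}

```text
t: 50.5
ee_pos: [477.5, 243.6, 77.9]
orientation: [-1.942, -1.823, -0.613]
ft_force: [0.3, -8.2, 6.5]
width: 40.0
```

Request:
{"name": "move_arm", "arguments": {
  "motion": [
    [0, 2, 0, 0, 0, 0, 40],
    [0, 3, 0, 0, 0, 0, 40],
    [0, 3, 0, 0, 0, 0, 40],
    [0, 3, 0, 0, 0, 0, 40]
  ]
}}

```text
t: 50.83
ee_pos: [477.7, 246.2, 77.9]
orientation: [-1.943, -1.823, -0.613]
ft_force: [-1.0, -10.0, 6.4]
width: 40.3
```

Request:
{"name": "move_arm", "arguments": {
  "motion": [
    [0, 1, 0, 0, 0, 0, 40],
    [0, 1, 0, 0, 0, 0, 40],
    [0, 1, 0, 0, 0, 0, 40]
  ]
}}

```text
t: 51.08
ee_pos: [477.7, 246.5, 77.9]
orientation: [-1.944, -1.824, -0.613]
ft_force: [-2.3, -15.6, 11.8]
width: 40.0
```

At the hard stop. I'll let go by backing straight out.

Request:
{"name": "move_arm", "arguments": {
  "motion": [
    [0, -5, 1, 0, 0, 0, 40],
    [0, -12, 2, 0, 0, 0, 40],
    [0, -25, 5, 0, 0, 0, 40],
    [-2, -45, 20, 0, 0, 0, 40],
    [-2, -60, 40, 0, 0, 0, 40]
  ]
}}

```text
t: 51.5
ee_pos: [473.4, 187.4, 116.9]
orientation: [-1.94, -1.82, -0.607]
ft_force: [1.3, 0.8, -0.0]
width: 40.4
```

Request:
{"name": "move_arm", "arguments": {
  "motion": [
    [0, -40, 60, -0.3, 0.02, 0, 60],
    [0, -60, 100, -0.6, 0.04, 0, 60],
    [0, -60, 140, -0.6, 0.04, 0, 60],
    [0, -60, 140, -0.6, 0.04, 0, 60],
    [0, -60, 140, -0.6, 0.04, 0, 60]
  ]
}}

```text
t: 51.92
ee_pos: [477.8, 126.4, 263.7]
orientation: [-2.265, -2.121, -0.085]
ft_force: [0.5, 0.1, -0.6]
width: 59.9
```

Request:
{"name": "move_arm", "arguments": {
  "motion": [
    [0, -40, 60, 0, 0, 0, 60],
    [0, -80, 60, 0, 0, 0, 60],
    [0, -120, 60, 0, 0, 0, 60],
    [0, -120, 60, 0, 0, 0, 60]
  ]
}}

```text
t: 52.25
ee_pos: [475.3, 5.9, 319.7]
orientation: [-2.254, -2.121, -0.082]
ft_force: [0.7, -0.7, -0.4]
width: 59.9
```

```bash
python3 -c "
from go import *
s=get_image('side');t=get_image('top')
a=s['color'][248:264,200:220].astype(int);m=(a[...,0]>130)&(a[...,1]<60)&(a[...,0]-a[...,2]>90)
yy,xx=np.nonzero(m);print('button side',xx.mean()+200,yy.mean()+248,m.sum())
b=t['color'][205:230,140:172].astype(int).sum(2);print(b[10])
a=cv2.resize(t['color'][130:300,130:460,::-1],(800,412));b=cv2.resize(s['color'][190:290,140:340,::-1],(800,400))
cv2.imwrite('pics/c7.png',cv2.resize(np.vstack([a,b]),(590,600)))
print(pad(t,(523,-302),'black'),[(d['p'],onz(t,d['location'][::-1],4)[:2].round()) for d in mark_of(t,'pad_natural')]);o=get_obs();print(o['t'],o['ee_pos'],o['ft_force'])"
```

```text
button side 208.9 254.96666666666667 30
[275 283 230 154 341 340 333 339 343 360 173 123 153 167 167 169 162 158
 210 182 277 476 480 323 196 227 194 179 176 176 180 174]
(array([ 522.5, -299.2]), array([98.1, 66. ]), 2.5, 707) [(0.73, array([ 417., -122.])), (0.7, array([ 508., -402.])), (0.7, array([ 287., -242.]))]
52.4 [474.81522602   7.49828008 317.89797499] [ 0.39175554 -0.26587526 -1.29900534]
```

View pics/c7.png

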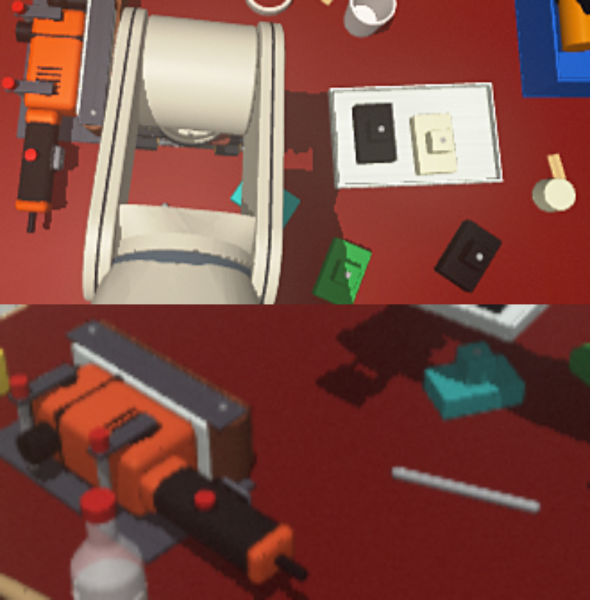

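The button is back at its first height (row 255.0; 256.5 when locked) and the trigger has sprung out. Both pads are flat in the tray and nothing touches the arm, so I'll hand in.

```bash
python3 -c "
from workcell import close_job
print(close_job())"
```

```text
the job is handed in; nothing more can be done
None
```

I handed the job in at about 52 s of robot time, with no check left failing. No verdict was reported.

- **Switching on:** I pushed the trigger to its hard stop, pressed the lock-on button down and eased the trigger off. In the side picture the red button stood about 1.7 px lower, which matches its 6.5 mm travel.
- **Sanding:** I did the milky-white pad first, then the farther of the two black pads. Each had a long side, then an end, held flat for over 3 s at about 5 to 9 N. The first approach of the white pad's long side briefly reached about 24 N, below the 40 N limit.
- **Amber pad:** none was on the bench. The only orange thing was in the blue box, did not look like a pad and was left alone.
- **Tray:** both pads lie flat inside it. The white pad was knocked a few centimetres after I set it down, but it stayed flat on the floor with its centre well inside the edges.
- **Switching off:** I squeezed the trigger home once more and let go. The last pictures show the button back at its first height and the trigger out.
- **At the end:** the arm was clear of everything. No move came near the bottle, cup or tape, and they looked in place in the pictures that showed them, but I did not measure their positions.

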